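# Rub down a glued display tray and fill it

## Task

Finish the cardboard display tray: pull the drawer open, take out the rubbing block and rub down the glued strip along the tray's robot-side edge over its whole length, from the robot's left (+y) end to its right end, with the block flat, lengthwise and centred on the strip and pressed lightly and steadily so that its sprung shoe stays about half compressed (about 6 N). Then stand the block back upright in the drawer and shut the drawer fully. Lay every black stick on the table flat into a pocket of the tray, one per pocket (at any time), and leave the label reel, the box cutter and the closed carton where they are.

Things in the scene. Friction and masses are not known exactly. Their poses are not given: they have to be found in the camera images.
- tray: brown cardboard tray, fixed to the table, 140 (x) x 232 (y) x 35 mm high. Origin: centre of its underside; x away from the robot at yaw 0, y to the robot's left. Its -x side is the glued strip: a flat top 46 mm wide along y at z 35, with a pale band and a dark seam line. Its +x side has five pockets in a row along y, pitch 44 mm, with white floors
- seam_mid (a point): middle of the glued strip, on its top face (tray x -47, y 0, z 35 mm); axes as the tray's
- seam_left (a point): left (+y) end of the strip on its centre line, 116 mm from the middle
- seam_right (a point): right (-y) end of the strip on its centre line, 116 mm from the middle
- pocket0 (a point): pocket 1 of 5 from the left (+y): centre of its floor (tray x 20, y 88, z 23 mm). A pocket is 88 mm long (tray x), 26 mm wide (y) and 12 mm deep (rim z 35); a stick lies along its length. The side ribs exist only at its ends, 20 mm long; over the middle 48 mm they are cut away to the floor so that fingers fit beside a stick
- pocket1 (a point): pocket 2 of 5 from the left (+y): centre of its floor (tray x 20, y 44, z 23 mm). A pocket is 88 mm long (tray x), 26 mm wide (y) and 12 mm deep (rim z 35); a stick lies along its length. The side ribs exist only at its ends, 20 mm long; over the middle 48 mm they are cut away to the floor so that fingers fit beside a stick
- pocket2 (a point): pocket 3 of 5 from the left (+y): centre of its floor (tray x 20, y 0, z 23 mm). A pocket is 88 mm long (tray x), 26 mm wide (y) and 12 mm deep (rim z 35); a stick lies along its length. The side ribs exist only at its ends, 20 mm long; over the middle 48 mm they are cut away to the floor so that fingers fit beside a stick
- pocket3 (a point): pocket 4 of 5 from the left (+y): centre of its floor (tray x 20, y -44, z 23 mm). A pocket is 88 mm long (tray x), 26 mm wide (y) and 12 mm deep (rim z 35); a stick lies along its length. The side ribs exist only at its ends, 20 mm long; over the middle 48 mm they are cut away to the floor so that fingers fit beside a stick
- pocket4 (a point): pocket 5 of 5 from the left (+y): centre of its floor (tray x 20, y -88, z 23 mm). A pocket is 88 mm long (tray x), 26 mm wide (y) and 12 mm deep (rim z 35); a stick lies along its length. The side ribs exist only at its ends, 20 mm long; over the middle 48 mm they are cut away to the floor so that fingers fit beside a stick
- unit: low grey drawer unit, fixed, 240 (x) x 220 (y) x 100 mm high, one drawer that slides out along its -x towards the robot. Origin at the centre of its underside
- unit_drawer0 (a joint): drawer opening in m: 0 shut, 0.165 at most
- unit_drawer0_handle (a point): middle of the drawer's bar handle, a level steel bar 11 mm thick and 110 mm long along the unit's y, 35 mm in front of the drawer's face, 38 mm below the unit's top (62 mm over the table). It moves with the drawer
- drawer_floor (a point): centre of the drawer's inner floor (22 mm over the table), axes as the unit's; inside 195 (x) x 178 (y) mm; side walls' rim 56 mm above the floor, face panel's top 66 mm above it. It moves with the drawer; 116 mm from here to the inside of nothing is needed: the drawer's face lies 118 mm to its -x; the face panel's front lies 118 mm to its -x
- block: rubbing block, 0.16 kg, standing in the drawer. Origin at the centre of the underside of its shoe when the shoe is not compressed, z up, x lengthwise. From below: a black rubber shoe 60 x 32 x 10 mm on springs (travel 8 mm, 1.5 N per mm, so 4 mm is about 6 N), a metal plate 56 x 30 mm at z 18 to 26 mm, a wooden grip 44 (x) x 22 (y) mm at z 26 to 60 mm, to be gripped across its 22 mm
- stick0: black square cosmetic stick, 70 (its x) x 18 x 18 mm, 30 g, lying on the table; origin at its centre, 9 mm above what it lies on. May be absent
- stick1: black square cosmetic stick, 70 (its x) x 18 x 18 mm, 30 g, lying on the table; origin at its centre, 9 mm above what it lies on. May be absent
- stick2: black square cosmetic stick, 70 (its x) x 18 x 18 mm, 30 g, lying on the table; origin at its centre, 9 mm above what it lies on. May be absent
- stick3: black square cosmetic stick, 70 (its x) x 18 x 18 mm, 30 g, lying on the table; origin at its centre, 9 mm above what it lies on. May be absent
- stick4: black square cosmetic stick, 70 (its x) x 18 x 18 mm, 30 g, lying on the table; origin at its centre, 9 mm above what it lies on. May be absent
- reel: white label reel lying flat, 110 mm across, 28 mm high, origin at the centre of its underside; not to be disturbed
- cutter: yellow closed box cutter, 130 x 22 x 17 mm, origin at the centre of its underside; not to be disturbed
- carton: closed brown carton 110 x 160 x 60 mm, origin at the centre of its underside; not to be disturbed
Mind the look-alikes: they are no part of the job. Leave any orange or yellow look-alike of the stick4 alone.

How it is judged:
On the way, in this order (a step that is already met when the one before it is completed fails the run):
1. the drawer is pulled open by at least 90 mm (value of joint unit_drawer0 above 0.09 m), for 0.1 s.
2. the block, flat and lengthwise on the glued strip, presses on it with 3 to 18 N, its centre at the left end (y of block in the frame of seam_mid between 0.068 and 0.12 m and x of block in the frame of seam_mid between -0.012 and 0.012 m and angle between the x axis of block and the y axis of tray, either way round below 0.3 rad and angle between block's own z axis and vertical below 0.2 rad and contact force between block and tray between 3 and 18 N), for 0.1 s.
3. the block, flat and lengthwise on the glued strip, presses on it with 3 to 18 N, its centre a third of the way from the left end to the middle (y of block in the frame of seam_mid between 0.043 and 0.061 m and x of block in the frame of seam_mid between -0.012 and 0.012 m and angle between the x axis of block and the y axis of tray, either way round below 0.3 rad and angle between block's own z axis and vertical below 0.2 rad and contact force between block and tray between 3 and 18 N), for 0.1 s.
4. the block, flat and lengthwise on the glued strip, presses on it with 3 to 18 N, its centre two thirds of the way to the middle (y of block in the frame of seam_mid between 0.017 and 0.035 m and x of block in the frame of seam_mid between -0.012 and 0.012 m and angle between the x axis of block and the y axis of tray, either way round below 0.3 rad and angle between block's own z axis and vertical below 0.2 rad and contact force between block and tray between 3 and 18 N), for 0.1 s.
5. the block, flat and lengthwise on the glued strip, presses on it with 3 to 18 N, its centre at the middle (y of block in the frame of seam_mid between -0.009 and 0.009 m and x of block in the frame of seam_mid between -0.012 and 0.012 m and angle between the x axis of block and the y axis of tray, either way round below 0.3 rad and angle between block's own z axis and vertical below 0.2 rad and contact force between block and tray between 3 and 18 N), for 0.1 s.
6. the block, flat and lengthwise on the glued strip, presses on it with 3 to 18 N, its centre a third of the way on from the middle (y of block in the frame of seam_mid between -0.035 and -0.017 m and x of block in the frame of seam_mid between -0.012 and 0.012 m and angle between the x axis of block and the y axis of tray, either way round below 0.3 rad and angle between block's own z axis and vertical below 0.2 rad and contact force between block and tray between 3 and 18 N), for 0.1 s.
7. the block, flat and lengthwise on the glued strip, presses on it with 3 to 18 N, its centre two thirds of the way on (y of block in the frame of seam_mid between -0.061 and -0.043 m and x of block in the frame of seam_mid between -0.012 and 0.012 m and angle between the x axis of block and the y axis of tray, either way round below 0.3 rad and angle between block's own z axis and vertical below 0.2 rad and contact force between block and tray between 3 and 18 N), for 0.1 s.
8. the block, flat and lengthwise on the glued strip, presses on it with 3 to 18 N, its centre at the right end (y of block in the frame of seam_mid between -0.12 and -0.068 m and x of block in the frame of seam_mid between -0.012 and 0.012 m and angle between the x axis of block and the y axis of tray, either way round below 0.3 rad and angle between block's own z axis and vertical below 0.2 rad and contact force between block and tray between 3 and 18 N), for 0.1 s.
9. the block stands upright in the drawer again, let go (x of block in the frame of drawer_floor between -0.09 and 0.09 m and y of block in the frame of drawer_floor between -0.085 and 0.085 m and z of block in the frame of drawer_floor between -0.012 and 0.012 m and angle between block's own z axis and vertical below 0.15 rad and contact force between the fingers and block below 0.1 N and linear speed of block below 0.03 m/s), for 0.2 s.
At the end, for the whole second after the job is handed in: Drawer shut to within 6 mm, the block upright (0.15 rad) on its floor; every stick present lies at rest in a pocket: centre within 12 mm of the pocket's centre and at most 2 mm above the rim, length within 0.15 rad of the pocket's (value of joint unit_drawer0 below 0.006 m and x of block in the frame of drawer_floor between -0.09 and 0.09 m and y of block in the frame of drawer_floor between -0.085 and 0.085 m and z of block in the frame of drawer_floor between -0.012 and 0.012 m and angle between block's own z axis and vertical below 0.15 rad and (horizontal distance between stick0 and pocket0 below 0.012 m or horizontal distance between stick0 and pocket1 below 0.012 m or horizontal distance between stick0 and pocket2 below 0.012 m or horizontal distance between stick0 and pocket3 below 0.012 m or horizontal distance between stick0 and pocket4 below 0.012 m) and z of each of stick0, stick1, stick2, stick3, stick4 in the frame of seam_mid below 0.002 m and angle between the x axis of each of stick0, stick1, stick2, stick3, stick4 and the x axis of tray, either way round below 0.15 rad and linear speed of each of stick0, stick1, stick2, stick3, stick4 below 0.02 m/s and (horizontal distance between stick1 and pocket0 below 0.012 m or horizontal distance between stick1 and pocket1 below 0.012 m or horizontal distance between stick1 and pocket2 below 0.012 m or horizontal distance between stick1 and pocket3 below 0.012 m or horizontal distance between stick1 and pocket4 below 0.012 m) and (horizontal distance between stick2 and pocket0 below 0.012 m or horizontal distance between stick2 and pocket1 below 0.012 m or horizontal distance between stick2 and pocket2 below 0.012 m or horizontal distance between stick2 and pocket3 below 0.012 m or horizontal distance between stick2 and pocket4 below 0.012 m) and (horizontal distance between stick3 and pocket0 below 0.012 m or horizontal distance between stick3 and pocket1 below 0.012 m or horizontal distance between stick3 and pocket2 below 0.012 m or horizontal distance between stick3 and pocket3 below 0.012 m or horizontal distance between stick3 and pocket4 below 0.012 m) and (horizontal distance between stick4 and pocket0 below 0.012 m or horizontal distance between stick4 and pocket1 below 0.012 m or horizontal distance between stick4 and pocket2 below 0.012 m or horizontal distance between stick4 and pocket3 below 0.012 m or horizontal distance between stick4 and pocket4 below 0.012 m)); the robot touches nothing.
It fails at once if the label reel is moved more than 30 mm (distance of reel from where it was at the start of the episode above 0.03 m).
It fails at once if the box cutter is moved more than 30 mm (distance of cutter from where it was at the start of the episode above 0.03 m).
It fails at once if the closed carton is moved more than 30 mm (distance of carton from where it was at the start of the episode above 0.03 m).
It fails at once if the block is pressed on the tray with more than 40 N (contact force between block and tray above 40 N).
Of stick0, stick1, stick2, stick3, stick4 only 3 to 5 are there at a start; the rules pass over those that are not, and their reading is None.
At some moment in a run one of stick0, stick1, stick2, stick3, stick4 may be knocked a few centimetres aside while the robot is not near it.
It also fails if it takes over 200 s, if anything falls off the work surface, if the arm or the gripper's body presses on something with over 40 N, if the wrist force passes 120 N, or if a joint passes its speed limit or range.

## Robot

A 6-joint arm with a two-finger parallel gripper is mounted at the origin on the work surface. World frame = base frame: x ahead of the robot, y to its left, z up, the work surface at z = 0. Lengths are in m, angles in rad, forces in N, time in s.
With the tool pointing down it reaches from about 0.225 to 0.875 m from the base axis. Payload 3.4 kg.
Tool frame: the origin (TCP) lies at the very end of the fingers, on their centre line; the grasp point (between the pads) lies manip.grip_point_offset behind it (manip.grip_point_offset is the distance from the TCP to the grasp point, in m); z points along the fingers, y is the line along which they close (so a half turn about z gives the same grasp; the last joint's range is limited). The gripper opens to 85 mm and grips with 20 to 120 N. Pads are 22 mm wide; open, the fingers measure 114 mm over their backs; the gripper's body (76 mm by 85 mm) begins 54 mm behind the grasp point. The pads swing forward as they close: fully open they stand 13 mm farther back than shut.
Start: joints at [1.098, 0.276, 1.505, -0, 1.361, -0.121], TCP at [0.198, 0.54, 0.231] pointing down, gripper open.
Joint ranges: [-2.89, 2.89], [-0.75, 2.08], [0.22, 2.7], [-1.18, 4.32], [0.11, 2.71], [-2.7, 2.7]. Speed limits (rad/s): [2.57, 2.57, 3.14, 3.14, 3.14, 3.14].

## Interface

Orientations are given as a unit quaternion [w, x, y, z].
In Python, from rig import manip gives the robot as it stands.
- The arm moves only by the shell command python3 -m pendant 'ROWS' [FORCE]. ROWS is JSON, a list of rows, each an object of numbers: "jaw": the opening, from -1 (shut) to 1 (fully open); "tx", "ty", "tz": the shift along the world's x, y, z in cm; "ax", "ay", "az": the turn, a rotation vector about the world's x, y, z in degrees. In form: [{"jaw": .., "tx": .., "ty": .., "tz": .., "ax": .., "ay": .., "az": ..}, ...]. A call has 1 to 10 rows; each row is the pose to reach, as a shift and turn from the pose commanded when the call began; what a row does not reach only later rows make up. A row lasts 1/8 s, in which the tool goes at most 62.5 mm and 10.7 degrees, less where a joint would pass 70% of its speed; a pose out of reach is approached as far as the arm can. A call with a gripper value outside its range is refused whole. The fingers move at their own pace and stop on an object; FORCE is the grip in N (left out, the last holds). Time passes only in rows, so rows that repeat a pose let the fingers close. It gives the time, the measured TCP pose, the force, the opening and the grip force at its end, in the units of the state.
- manip.get_state(): the state, without advancing time (a new reading comes with each control period).
- manip.get_image(name): name is "side" or "top" or "wrist"; returns a dict with "pixels" (420x560x3 uint8, blue, green, red), "depth" (420x560 float32, m along the optical axis (not along the pixel's ray), 0 where there is no reading), "fx", "fy", "cx", "cy" (pixels), "D" ([k1, k2, p1, p2, k3] as OpenCV has them; the pictures are not rectified), "pose" (4x4, takes a point from camera to world coordinates). Camera axes: x right, y down, z forward; pixel columns grow to the right and rows downward; lengths in m; the calibration is good to about 2 mm. A picture is of the moment at which its call begins.
- manip.sign_off(): hands the job in; it is judged then, once.
The state is a dict: "clock": time; "qpos": joint angles; "qd": joint speeds; "effort": joint torques, N m; "position": TCP position; "ee_rot": TCP orientation; "contact_force": force on the tool from outside, world axes, zero at the start; "moment": the same for the moment, N m; "width": finger opening in m; "gripper_force": force on a finger pad.
Only numpy, scipy, OpenCV 4.12 (cv2) and the standard library are available. Lean on these libraries where they do the work, as an engineer would, in place of code of your own. Each camera call takes 0.05 s, during which the arm holds its last target. There are 200 camera calls.

## Working session

There is one attempt and no reset: what is moved stays moved. The work goes in short steps, Python scripts to look and compute and a shell command to move; the robot and the scene stay as the last step left them, time stands still between calls to the robot, and variables do not carry over. Pictures are saved under pics/ and viewed, at most 14 in all, crops included, and the job is handed in when it is done.

```bash
mkdir -p pics; cat > h.py <<'E'
import numpy as np, cv2
from rig import manip
def grab(n):
    return manip.get_image(n)
def ray(im,uv,z):
    K=np.array([[im['fx'],0,im['cx']],[0,im['fy'],im['cy']],[0,0,1]])
    p=cv2.undistortPoints(np.array(uv,float).reshape(-1,1,2),K,np.array(im['D'],float))[:,0]
    T=np.array(im['pose']); d=np.c_[p,np.ones(len(p))]@T[:3,:3].T; o=T[:3,3]
    return o+d*((z-o[2])/d[:,2])[:,None]
E
python3 - <<'E'
from h import *
for n in('top','side'):
    im=grab(n); cv2.imwrite(f'pics/{n}0.png',im['pixels']); np.save(f'pics/{n}0.npy',im,allow_pickle=True); print(n,np.round(im['pose'],3).tolist(),im['fx'])
print(manip.get_state(),manip.grip_point_offset)
E
```

```text
top [[-0.025, -0.98, 0.197, 0.296], [-1.0, 0.025, -0.004, 0.092], [-0.001, -0.198, -0.98, 1.363], [0.0, 0.0, 0.0, 1.0]] 529.3811799386642
side [[-1.0, -0.011, 0.021, 0.531], [-0.022, 0.746, -0.665, 0.843], [-0.008, -0.666, -0.746, 0.918], [0.0, 0.0, 0.0, 1.0]] 454.136074469647
{'clock': 0.1, 'qpos': array([ 1.09798144e+00,  2.76552260e-01,  1.50597295e+00,  2.69103393e-05,
        1.36069493e+00, -1.21019944e-01]), 'qd': array([ 0.00107984, -0.00065433, -0.00216209, -0.00147316,  0.00142515,
       -0.0001225 ]), 'effort': array([ 2.06370118e-03, -4.17696726e+01, -2.46405834e+01, -1.94347290e-04,
        5.81243687e-03, -7.02581332e-06]), 'position': array([0.19793655, 0.53938003, 0.23052789]), 'ee_rot': array([-2.50662257e-04,  1.74994547e-01,  9.84569066e-01, -7.74289867e-04]), 'contact_force': array([-0.00483375, -0.20879068, -0.3020506 ]), 'moment': array([ 0.0065629 , -0.00234309, -0.06610145]), 'gripper_force': 0.0, 'width': 0.08515636417023738} 0.0187
```

View pics/top0.png

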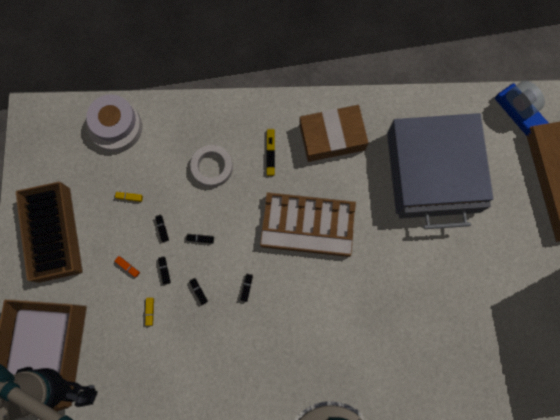

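View pics/side0.png

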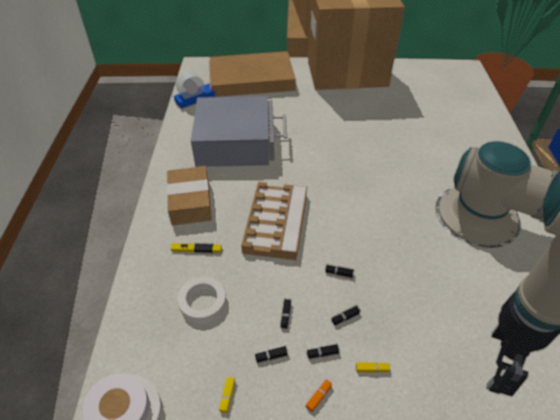

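```bash
cat >> h.py <<'E'
def cloud(im):
    h,w=im['depth'].shape; v,u=np.mgrid[:h,:w]
    K=np.array([[im['fx'],0,im['cx']],[0,im['fy'],im['cy']],[0,0,1]])
    p=cv2.undistortPoints(np.stack([u.ravel(),v.ravel()],1).astype(float).reshape(-1,1,2),K,np.array(im['D'],float))[:,0]
    T=np.array(im['pose']); d=im['depth'].ravel()[:,None]
    P=(np.c_[p,np.ones(len(p))]*d)@T[:3,:3].T+T[:3,3]; P[d[:,0]==0]=np.nan
    return P.reshape(h,w,3)
def rect(xy):
    (c,(a,b),ang)=cv2.minAreaRect((xy*1000).astype(np.float32))
    if a<b: a,b,ang=b,a,ang+90
    ang=(ang+90)%180-90
    return np.round([c[0],c[1],a,b,ang],1)   # mm, deg of long axis from +x
def sticks(im,zt=0.018,amin=60):
    px=im['pixels'].astype(int); P=cloud(im)
    m=((px.max(2)<60)).astype(np.uint8)
    m=cv2.morphologyEx(m,cv2.MORPH_CLOSE,np.ones((5,5)))
    n,l,s,c=cv2.connectedComponentsWithStats(m)
    out=[]
    for i in range(1,n):
        if s[i,4]<amin or s[i,4]>20000: continue
        uv=np.argwhere(l==i)[:,::-1]; q=ray(im,uv,zt)[:,:2]
        r=rect(q); z=P[...,2][l==i]
        top=z>0.010
        r2=rect(P[l==i][top][:,:2]) if top.sum()>20 else None
        if 50<r[2]<100 and r[3]<45: out.append((np.round(c[i]),r,r2,np.nanmedian(z)))
    return out
E
python3 - <<'E'
from h import *
np.set_printoptions(suppress=True)
for n in('top','side'):
    im=np.load(f'pics/{n}0.npy',allow_pickle=True).item()
    print(n)
    for s in sticks(im): print(*s)
    P=cloud(im); print('table z',np.nanmedian(P[320:330,300:310,2]) )
    for name,lo,hi,x0,x1,y0,y1 in (('tray',.028,.042,.25,.6,-.15,.2),('unit',.092,.11,.3,.7,-.5,-.1),('carton',.05,.07,.4,.8,-.1,.15),('handle',.05,.072,.2,.5,-.5,-.1)):
        X,Y,Z=P[...,0],P[...,1],P[...,2]
        m=(Z>lo)&(Z<hi)&(X>x0)&(X<x1)&(Y>y0)&(Y<y1)
        m=cv2.morphologyEx(m.astype(np.uint8),cv2.MORPH_OPEN,np.ones((2,2)))
        k,l,s,c=cv2.connectedComponentsWithStats(m)
        for i in np.argsort(-s[1:,4])[:2]+1:
            if s[i,4]>40:
                print(name,s[i,4],np.round(c[i]),rect(P[l==i][:,:2]),np.median(Z[l==i]))
E
```

```text
top
[111. 138.] [803.6 553.7  71.9  18.1 -82. ] [796.4 548.1  76.5  15.3 -89.1] 0.039430884825668255
[269. 159.] [725.2 134.3  74.6  25.7  -3.2] [739.5 132.3  50.7  21.7  -0.8] 0.013650413384662885
[216. 158.] [738.6 276.3  61.8  27.7  48.6] None 0.0009432916650565781
[198. 182.] [678.8 320.3  92.9  30.9  57.7] None 0.0006831164643403831
[161. 229.] [555.3 418.1  71.6  23.2  16. ] [557.  417.4  67.5  18.4  17.4] 0.01661980354018633
[199. 239.] [524.7 318.6  72.7  21.7  82.8] [527.3 318.1  69.4  16.8  82.5] 0.01677251129595736
[163. 271.] [445.8 409.8  69.9  23.6  12.5] [447.3 409.2  67.2  19.   12.4] 0.01638788323193341
[245. 289.] [395.7 200.7  72.2  22.7 -14.8] [397.7 199.2  67.3  18.3 -13.8] 0.01677067223912143
[197. 292.] [390.2 323.   68.9  24.1  28.4] [392.2 321.   68.   18.3  27.1] 0.016130229175496225
table z 0.0003789955117189381
tray 1947 [307. 240.] [564.4 150.2   0.    0.    0. ] nan
unit 4015 [445. 181.] [ 654.4 -325.6  265.4  114.4  -83.3] nan
carton 1207 [331. 141.] [774.6 -30.2 139.6  67.9 -80.2] nan
side
[340. 271.] [398.6 208.5  64.5  22.6 -13.1] [397.7 203.5  64.2  17.7 -12.8] 0.015644073196180164
[285. 314.] [526.6 326.2  71.9  14.1  83.2] [526.1 322.1  66.6  14.1  83.3] 0.017695770249700038
[346. 315.] [392.6 329.4  68.2  18.2  29.1] [391.7 326.2  65.7  15.2  29.7] 0.016782906136247666
[323. 352.] [447.6 416.5  65.4  19.8  12.6] [447.7 414.6  65.   16.8  13.4] 0.016832047378028847
[271. 354.] [556.6 424.9  64.8  19.7  16.1] [557.4 422.   64.7  16.9  16. ] 0.016699227373838665
table z 0.00014844013065645756
tray 1473 [292. 220.] [499.3  32.1 264.4  60.9  75.6] nan
unit 1707 [250. 120.] [ 643.2 -368.1  366.2  118.2  -88.3] nan
carton 873 [197. 193.] [779.7 -54.  194.6  67.9 -79.5] nan
```

```bash
python3 - <<'E'
from h import *
np.set_printoptions(suppress=True)
for n in('top','side'):
    im=np.load(f'pics/{n}0.npy',allow_pickle=True).item()
    print(n)
    P=cloud(im)
    X,Y,Z=P[...,0],P[...,1],P[...,2]
    for name,lo,hi,x0,x1,y0,y1 in (('tray',.028,.042,.25,.6,-.15,.2),('unit',.092,.11,.3,.8,-.6,-.1),('carton',.05,.07,.4,.85,-.15,.15),('handle',.045,.075,.3,.51,-.5,-.1),('reel',.02,.035,.5,.8,.2,.35),('cutter',.01,.025,.6,.85,.08,.2)):
        m=(Z>lo)&(Z<hi)&(X>x0)&(X<x1)&(Y>y0)&(Y<y1)
        k,l,s,c=cv2.connectedComponentsWithStats(m.astype(np.uint8))
        for i in np.argsort(-s[1:,4])[:2]+1:
            if s[i,4]>20:
                print(name,s[i,4],np.round(c[i]),rect(P[l==i][:,:2]),np.median(Z[l==i]))
    if n=='top':
        cv2.imwrite('pics/crop1.png',cv2.resize(im['pixels'][100:320,130:500],(740,440),interpolation=cv2.INTER_CUBIC))
E
```

```text
top
tray 1961 [306. 239.] [521.5  42.8 231.9  70.8  82.3] 0.035344055160225096
tray 41 [351. 208.] [590.4 -74.4  19.4  15.2  -3.2] 0.03442085796718519
unit 7412 [442. 161.] [ 694.4 -299.6  223.7  219.2  -87.5] 0.10034350993262509
carton 2403 [333. 131.] [797.9 -34.9 160.4 111.9 -79.7] 0.060228576839252534
reel 792 [211. 165.] [720.9 288.6 108.7 108.4  -0.1] 0.02786668686603655
cutter 381 [270. 152.] [757.1 130.7 129.6  24.3  -1. ] 0.014246384653970878
cutter 161 [277. 203.] [616.6 114.7  65.3  33.2  89.1] 0.022330552861345776
side
tray 1487 [290. 219.] [518.5  46.3 238.   66.6  82.3] 0.03429305116703041
tray 31 [264. 184.] [591.4 -74.8  19.   14.  -87.6] 0.03331397984080586
unit 3197 [232. 120.] [ 696.  -298.9  232.2  219.3  -87.2] 0.09941070084672599
carton 1698 [188. 190.] [796.1 -32.9 167.3 110.5 -80.4] 0.05914089490894048
reel 991 [201. 298.] [721.4 290.7 109.1 107.7 -45.1] 0.02745204649215005
cutter 359 [196. 247.] [756.9 135.  130.1  26.9  -1.1] 0.01307370468981428
cutter 172 [252. 243.] [618.9 115.3  71.8  38.3  87.1] 0.021824779001282657
```

View pics/crop1.png

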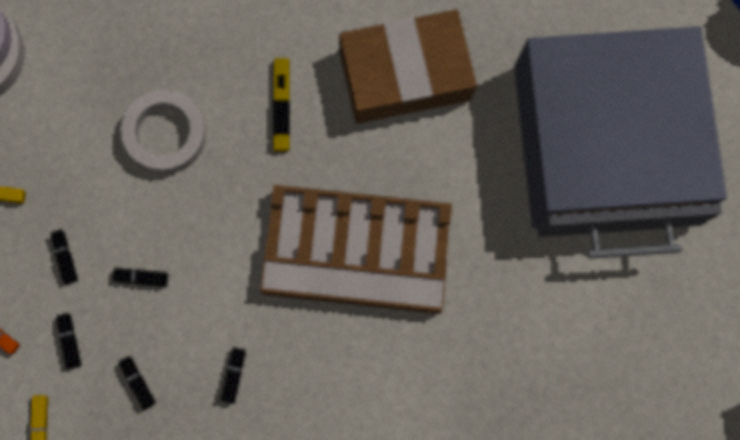

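```bash
python3 - <<'E'
from h import *
np.set_printoptions(suppress=True)
for n in('top','side'):
    im=np.load(f'pics/{n}0.npy',allow_pickle=True).item()
    print(n)
    P=cloud(im)
    X,Y,Z=P[...,0],P[...,1],P[...,2]
    m=(Z>.0315)&(Z<.038)&(X>.35)&(X<.68)&(Y>-.15)&(Y<.2)
    print('tray',rect(P[m][:,:2]))
    px=im['pixels'].astype(int)
    # pale band
    q=(Z>.028)&(Z<.042)&(X>.4)&(X<.6)&(Y>-.15)&(Y<.2)&(px.min(2)>95)
    k,l,s,c=cv2.connectedComponentsWithStats(q.astype(np.uint8)); i=np.argmax(s[1:,4])+1
    uv=np.argwhere(l==i)[:,::-1]; print('band',s[i],rect(ray(im,uv,.035)[:,:2]))
    u=(Z>.095)&(Z<.105)&(X>.4)&(X<.9)&(Y>-.5)&(Y<-.1)
    print('unit',rect(P[u][:,:2]))
    if n=='top': print(ray(im,[(424,227),(470.5,224.5)],.062))
    hm=(Z>.05)&(Z<.075)&(X>.45)&(X<.55)&(Y>-.45)&(Y<-.2)
    print('handle',hm.sum(), rect(P[hm][:,:2]) if hm.sum()>5 else'', np.round(P[hm][::max(1,hm.sum()//10)],3).tolist())
E
```

```text
top
tray [556.5  38.1 231.9 141.3  82.3]
band [ 262  231   90   22 1114] [507.6  44.2 227.2  32.6  82.4]
unit [ 700.4 -299.5  226.9  223.5    2.5]
[[ 0.53321577 -0.2505085   0.062     ]
 [ 0.53664574 -0.36688342  0.062     ]]
handle 233 [ 539.8 -305.2  122.4   20.2  -89.7] [[0.55, -0.355, 0.068], [0.542, -0.36, 0.067], [0.54, -0.344, 0.068], [0.538, -0.293, 0.071], [0.538, -0.352, 0.064], [0.537, -0.288, 0.064], [0.534, -0.341, 0.075], [0.534, -0.282, 0.065], [0.533, -0.339, 0.066], [0.531, -0.285, 0.07], [0.53, -0.275, 0.061]]
side
tray [555.3  41.6 237.3 140.5  82.2]
band [281 185  26  67 988] [505.9  46.7 231.8  49.3  84.8]
unit [ 699.6 -298.7  232.2  226.4  -87.2]
handle 103 [ 539.3 -305.3  125.7   18.7  -89.1] [[0.54, -0.362, 0.066], [0.537, -0.348, 0.068], [0.543, -0.352, 0.057], [0.54, -0.324, 0.066], [0.53, -0.319, 0.062], [0.536, -0.301, 0.064], [0.53, -0.29, 0.065], [0.536, -0.271, 0.068], [0.536, -0.259, 0.065], [0.548, -0.254, 0.062], [0.536, -0.243, 0.063]]
```

```bash
python3 -m pendant '[{"jaw":-0.3,"tx":33.8,"ty":-84.6,"tz":0,"az":-67},{"jaw":-0.3,"tx":33.8,"ty":-84.6,"tz":0,"az":-67},{"jaw":-0.3,"tx":33.8,"ty":-84.6,"tz":0,"az":-67},{"jaw":-0.3,"tx":33.8,"ty":-84.6,"tz":0,"az":-67},{"jaw":-0.3,"tx":33.8,"ty":-84.6,"tz":0,"az":-67},{"jaw":-0.3,"tx":33.8,"ty":-84.6,"tz":0,"az":-67},{"jaw":-0.3,"tx":33.8,"ty":-84.6,"tz":0,"az":-67},{"jaw":-0.3,"tx":33.8,"ty":-84.6,"tz":0,"az":-67},{"jaw":-0.3,"tx":33.8,"ty":-84.6,"tz":0,"az":-67},{"jaw":-0.3,"tx":33.8,"ty":-84.6,"tz":0,"az":-67}]' 40
```

```text
invalid input at $[0]: expected keys jaw, tx, ty, tz, ax, ay, az
```

```bash
python3 -m pendant '[{"jaw":-0.3,"tx":33.8,"ty":-84.6,"tz":0,"ax":0,"ay":0,"az":-67},{"jaw":-0.3,"tx":33.8,"ty":-84.6,"tz":0,"ax":0,"ay":0,"az":-67},{"jaw":-0.3,"tx":33.8,"ty":-84.6,"tz":0,"ax":0,"ay":0,"az":-67},{"jaw":-0.3,"tx":33.8,"ty":-84.6,"tz":0,"ax":0,"ay":0,"az":-67},{"jaw":-0.3,"tx":33.8,"ty":-84.6,"tz":0,"ax":0,"ay":0,"az":-67},{"jaw":-0.3,"tx":33.8,"ty":-84.6,"tz":0,"ax":0,"ay":0,"az":-67},{"jaw":-0.3,"tx":33.8,"ty":-84.6,"tz":0,"ax":0,"ay":0,"az":-67},{"jaw":-0.3,"tx":33.8,"ty":-84.6,"tz":0,"ax":0,"ay":0,"az":-67},{"jaw":-0.3,"tx":33.8,"ty":-84.6,"tz":0,"ax":0,"ay":0,"az":-67},{"jaw":-0.3,"tx":33.8,"ty":-84.6,"tz":0,"ax":0,"ay":0,"az":-67}]' 40
```

```text
clock: 1.35
position: [0.4303, -0.0425, 0.2312]
ee_rot: [-0.0, 0.69, 0.724, 0.0]
contact_force: [1.4, 0.6, -0.4]
width: 0.0297
gripper_force: 0.0
```

```bash
python3 -m pendant '[{"jaw":-0.3,"tx":10.5,"ty":-26.4,"tz":-8,"ax":0,"ay":0,"az":0},{"jaw":-0.3,"tx":10.5,"ty":-26.4,"tz":-8,"ax":0,"ay":0,"az":0},{"jaw":-0.3,"tx":10.5,"ty":-26.4,"tz":-8,"ax":0,"ay":0,"az":0},{"jaw":-0.3,"tx":10.5,"ty":-26.4,"tz":-8,"ax":0,"ay":0,"az":0},{"jaw":-0.3,"tx":10.5,"ty":-26.4,"tz":-8,"ax":0,"ay":0,"az":0},{"jaw":-0.3,"tx":10.5,"ty":-26.4,"tz":-8,"ax":0,"ay":0,"az":0},{"jaw":-0.3,"tx":10.5,"ty":-26.4,"tz":-8,"ax":0,"ay":0,"az":0}]'
python3 - <<'E'
from h import *
im=grab('wrist'); cv2.imwrite('pics/w1.png',im['pixels']); print(np.round(im['pose'],3).tolist(),im['fx'])
P=cloud(im); X,Y,Z=P[...,0],P[...,1],P[...,2]
m=(Z>.05)&(Z<.075)&(X>.5)&(X<.56)&(Y>-.40)&(Y<-.2)
print(m.sum(),rect(P[m][:,:2]) if m.sum()>5 else '')
E
```

```text
clock: 2.22
position: [0.5344, -0.3038, 0.1507]
ee_rot: [-0.001, 0.689, 0.724, 0.0]
contact_force: [-0.2, 1.1, -0.4]
width: 0.0297
gripper_force: 0.0
[[0.999, 0.048, 0.012, 0.529], [0.049, -0.954, -0.295, -0.227], [-0.002, 0.296, -0.955, 0.294], [0.0, 0.0, 0.0, 1.0]] 355.56757845497884
3318 [ 545.6 -304.4  120.    33.2  -87.4]
```

View pics/w1.png

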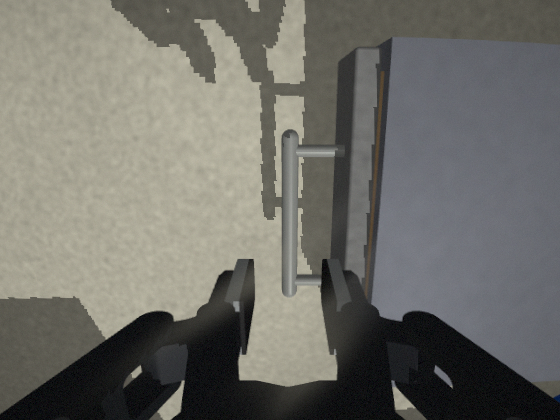

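```bash
python3 - <<'E'
from h import *
im=grab('wrist')
print(ray(im,[(290,131),(289.5,296),(289.5,212)],.062))
E
```

```text
[[ 0.53163625 -0.24613396  0.062     ]
 [ 0.53753926 -0.36606088  0.062     ]
 [ 0.53413889 -0.30064593  0.062     ]]
```

```bash
python3 -m pendant '[{"jaw":-0.3,"tx":0,"ty":0,"tz":-4,"ax":0,"ay":0,"az":0},{"jaw":-0.3,"tx":0,"ty":0,"tz":-6,"ax":0,"ay":0,"az":0},{"jaw":-0.3,"tx":0,"ty":0,"tz":-8,"ax":0,"ay":0,"az":0},{"jaw":-0.3,"tx":0,"ty":0,"tz":-9.5,"ax":0,"ay":0,"az":0},{"jaw":-0.3,"tx":0,"ty":0,"tz":-10.7,"ax":0,"ay":0,"az":0},{"jaw":-1,"tx":0,"ty":0,"tz":-10.7,"ax":0,"ay":0,"az":0},{"jaw":-1,"tx":0,"ty":0,"tz":-10.7,"ax":0,"ay":0,"az":0},{"jaw":-1,"tx":0,"ty":0,"tz":-10.7,"ax":0,"ay":0,"az":0}]'
```

```text
clock: 3.32
position: [0.5357, -0.3046, 0.0451]
ee_rot: [0.001, 0.689, 0.724, 0.0]
contact_force: [1.6, 0.6, 6.1]
width: 0.0096
gripper_force: 39.1
```

```bash
python3 -m pendant '[{"jaw":-1,"tx":-1.5,"ty":-0.07,"tz":0,"ax":0,"ay":0,"az":0},{"jaw":-1,"tx":-3.0,"ty":-0.14,"tz":0,"ax":0,"ay":0,"az":0},{"jaw":-1,"tx":-5.0,"ty":-0.23,"tz":0,"ax":0,"ay":0,"az":0},{"jaw":-1,"tx":-7.0,"ty":-0.33,"tz":0,"ax":0,"ay":0,"az":0},{"jaw":-1,"tx":-9.0,"ty":-0.42,"tz":0,"ax":0,"ay":0,"az":0},{"jaw":-1,"tx":-11.0,"ty":-0.52,"tz":0,"ax":0,"ay":0,"az":0},{"jaw":-1,"tx":-13.0,"ty":-0.61,"tz":0,"ax":0,"ay":0,"az":0},{"jaw":-1,"tx":-14.5,"ty":-0.68,"tz":0,"ax":0,"ay":0,"az":0},{"jaw":-1,"tx":-15.2,"ty":-0.71,"tz":0,"ax":0,"ay":0,"az":0},{"jaw":-1,"tx":-15.2,"ty":-0.71,"tz":0,"ax":0,"ay":0,"az":0}]'
```

```text
clock: 4.58
position: [0.382, -0.3116, 0.0451]
ee_rot: [-0.0, 0.69, 0.724, -0.0]
contact_force: [-0.5, 2.8, 8.6]
width: 0.0092
gripper_force: 40.0
```

```bash
python3 -m pendant '[{"jaw":-0.3,"tx":0,"ty":0,"tz":0,"ax":0,"ay":0,"az":0},{"jaw":-0.3,"tx":0,"ty":0,"tz":0,"ax":0,"ay":0,"az":0},{"jaw":-0.3,"tx":0,"ty":0,"tz":5,"ax":0,"ay":0,"az":0},{"jaw":-0.3,"tx":0,"ty":0,"tz":10,"ax":0,"ay":0,"az":0},{"jaw":0,"tx":2,"ty":0,"tz":15,"ax":0,"ay":0,"az":0},{"jaw":0,"tx":8,"ty":0,"tz":20,"ax":0,"ay":0,"az":0},{"jaw":0,"tx":10,"ty":0,"tz":22,"ax":0,"ay":0,"az":0},{"jaw":0,"tx":10,"ty":0,"tz":22,"ax":0,"ay":0,"az":0}]'
python3 - <<'E'
from h import *
im=grab('wrist'); cv2.imwrite('pics/w2.png',im['pixels']); np.save('pics/w2.npy',im,allow_pickle=True)
E
```

```text
clock: 5.58
position: [0.486, -0.3125, 0.2661]
ee_rot: [0.003, 0.689, 0.725, 0.0]
contact_force: [-0.2, 0.4, -0.2]
width: 0.0429
gripper_force: 0.0
```

View pics/w2.png

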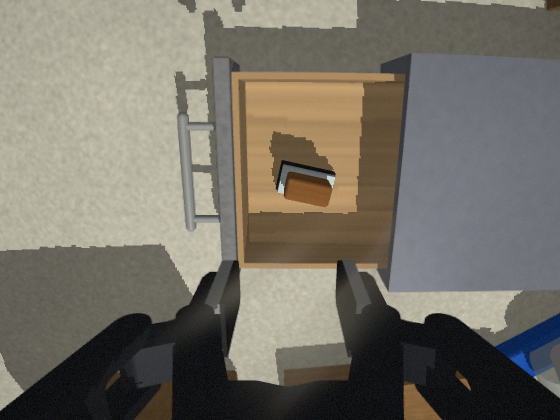

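```bash
python3 - <<'E'
from h import *
im=np.load('pics/w2.npy',allow_pickle=True).item(); P=cloud(im); X,Y,Z=P[...,0],P[...,1],P[...,2]
px=im['pixels']; u=np.zeros(Z.shape,bool); u[150:215,265:345]=1
m=u&(Z>.076)&(Z<.09); print(m.sum(),rect(P[m][:,:2]),np.median(Z[m]))
m=u&(Z>.042)&(Z<.053); print('plate',m.sum(),rect(P[m][:,:2]))
g=(cv2.inRange(cv2.cvtColor(px,cv2.COLOR_BGR2HSV),(0,90,40),(18,255,255))>0)&u
print(g.sum()); 
q=(Z>.073)&(Z<.083)&(X<.5)&(X>.38)&(Y>-.45)&(Y<-.15)
h=(Z>.045)&(Z<.075)&(X<.42)&(X>.36)&(Y>-.45)&(Y<-.2); print('handle',rect(P[h][:,:2]))
E
```

```text
1033 [ 504.9 -320.5   44.    22.3   -9.9] 0.08140511373220316
plate 482 [ 505.  -320.3   56.4   29.9   -9.1]
4394
handle [ 398.1 -311.8  120.3   37.3  -86.9]
```

```bash
python3 -m pendant '[{"jaw":0,"tx":1.9,"ty":-0.8,"tz":-5,"ax":0,"ay":0,"az":77.7},{"jaw":0,"tx":1.9,"ty":-0.8,"tz":-5,"ax":0,"ay":0,"az":77.7},{"jaw":0,"tx":1.9,"ty":-0.8,"tz":-5,"ax":0,"ay":0,"az":77.7},{"jaw":0,"tx":1.9,"ty":-0.8,"tz":-5,"ax":0,"ay":0,"az":77.7},{"jaw":0,"tx":1.9,"ty":-0.8,"tz":-5,"ax":0,"ay":0,"az":77.7},{"jaw":0,"tx":1.9,"ty":-0.8,"tz":-5,"ax":0,"ay":0,"az":77.7},{"jaw":0,"tx":1.9,"ty":-0.8,"tz":-5,"ax":0,"ay":0,"az":77.7},{"jaw":0,"tx":1.9,"ty":-0.8,"tz":-5,"ax":0,"ay":0,"az":77.7},{"jaw":0,"tx":1.9,"ty":-0.8,"tz":-5,"ax":0,"ay":0,"az":77.7},{"jaw":0,"tx":1.9,"ty":-0.8,"tz":-5,"ax":0,"ay":0,"az":77.7}]'
python3 - <<'E'
from h import *
print(manip.get_state()['qpos'])
im=grab('wrist');P=cloud(im); X,Y,Z=P[...,0],P[...,1],P[...,2]
m=(abs(X-.505)<.04)&(abs(Y+.32)<.03)&(Z>.076)&(Z<.09); print(m.sum(),rect(P[m][:,:2]) if m.sum()>9 else '',np.median(Z[m]))
E
```

```text
clock: 6.88
position: [0.501, -0.3194, 0.2134]
ee_rot: [-0.001, 0.083, 0.997, 0.001]
contact_force: [0.9, -0.2, -0.1]
width: 0.0426
gripper_force: 0.0
[-6.84558525e-01  3.15986634e-01  1.49146153e+00 -9.77429804e-05
  1.33635444e+00 -2.08919536e+00]
1390 [ 504.3 -320.7   43.3   21.6   -9.2] 0.08128843401965868
```

```bash
python3 -m pendant '[{"jaw":0,"tx":0.35,"ty":-0.1,"tz":-5,"ax":0,"ay":0,"az":0},{"jaw":0,"tx":0.35,"ty":-0.1,"tz":-10,"ax":0,"ay":0,"az":0},{"jaw":0,"tx":0.35,"ty":-0.1,"tz":-13,"ax":0,"ay":0,"az":0},{"jaw":0,"tx":0.35,"ty":-0.1,"tz":-15,"ax":0,"ay":0,"az":0},{"jaw":0,"tx":0.35,"ty":-0.1,"tz":-15.9,"ax":0,"ay":0,"az":0},{"jaw":0,"tx":0.35,"ty":-0.1,"tz":-15.9,"ax":0,"ay":0,"az":0}]'
python3 -m pendant '[{"jaw":-1,"tx":0,"ty":0,"tz":0,"ax":0,"ay":0,"az":0},{"jaw":-1,"tx":0,"ty":0,"tz":0,"ax":0,"ay":0,"az":0},{"jaw":-1,"tx":0,"ty":0,"tz":0,"ax":0,"ay":0,"az":0},{"jaw":-1,"tx":0,"ty":0,"tz":0,"ax":0,"ay":0,"az":0}]' 60
```

```text
clock: 7.68
position: [0.5053, -0.3206, 0.055]
ee_rot: [-0.0, 0.083, 0.997, 0.0]
contact_force: [0.3, 0.4, 0.5]
width: 0.0427
gripper_force: 0.0
clock: 8.18
position: [0.5061, -0.3212, 0.056]
ee_rot: [0.001, 0.082, 0.997, -0.001]
contact_force: [1.1, -0.6, 0.2]
width: 0.021
gripper_force: 60.4
```

```bash
python3 -m pendant '[{"jaw":-1,"tx":0,"ty":0,"tz":4,"ax":0,"ay":0,"az":0},{"jaw":-1,"tx":0,"ty":0,"tz":9,"ax":0,"ay":0,"az":0},{"jaw":-1,"tx":0,"ty":0,"tz":13,"ax":0,"ay":0,"az":0},{"jaw":-1,"tx":0,"ty":4,"tz":13,"ax":0,"ay":0,"az":-10},{"jaw":-1,"tx":0,"ty":9,"tz":13,"ax":0,"ay":0,"az":-20},{"jaw":-1,"tx":1.4,"ty":14,"tz":13,"ax":0,"ay":0,"az":-30},{"jaw":-1,"tx":1.4,"ty":19,"tz":13,"ax":0,"ay":0,"az":-40},{"jaw":-1,"tx":1.4,"ty":24,"tz":13,"ax":0,"ay":0,"az":-50},{"jaw":-1,"tx":1.4,"ty":29,"tz":13,"ax":0,"ay":0,"az":-60},{"jaw":-1,"tx":1.4,"ty":34,"tz":13,"ax":0,"ay":0,"az":-70}]'
python3 -m pendant '[{"jaw":-1,"tx":0,"ty":5,"tz":0,"ax":0,"ay":0,"az":-9},{"jaw":-1,"tx":0,"ty":10,"tz":0,"ax":0,"ay":0,"az":-18.3},{"jaw":-1,"tx":0,"ty":11,"tz":-2,"ax":0,"ay":0,"az":-18.3},{"jaw":-1,"tx":0,"ty":11,"tz":-4,"ax":0,"ay":0,"az":-18.3},{"jaw":-1,"tx":0,"ty":11,"tz":-4,"ax":0,"ay":0,"az":-18.3},{"jaw":-1,"tx":0,"ty":11,"tz":-4,"ax":0,"ay":0,"az":-18.3}]'
python3 - <<'E'
from h import *
s=manip.get_state(); print(s['position'],s['ee_rot'],s['contact_force'])
im=grab('side'); cv2.imwrite('pics/s1.png',im['pixels'][130:340,170:450].repeat(2,0).repeat(2,1))
E
```

```text
clock: 9.43
position: [0.5187, 0.021, 0.185]
ee_rot: [-0.0, 0.641, 0.767, -0.0]
contact_force: [-0.2, 0.7, -1.9]
width: 0.021
gripper_force: 60.4
clock: 10.18
position: [0.5198, 0.1292, 0.1458]
ee_rot: [0.0, 0.753, 0.658, 0.0]
contact_force: [0.4, -0.3, -1.1]
width: 0.0211
gripper_force: 60.4
[0.5197698  0.12917115 0.14575292] [1.54825525e-04 7.53409607e-01 6.57551451e-01 1.73380207e-04] [ 0.43080746 -0.27535095 -1.14801926]
```

View pics/s1.png

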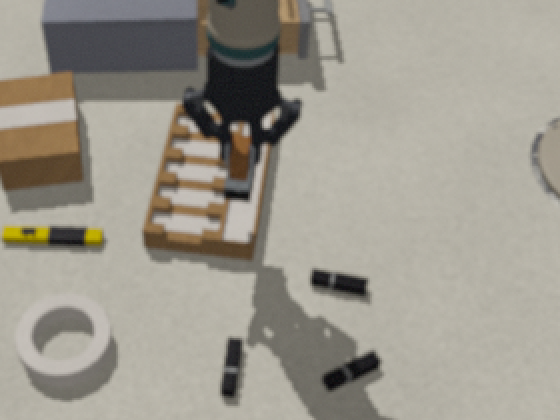

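```bash
python3 -m pendant '[{"jaw":-1,"tx":0,"ty":0,"tz":-3,"ax":0,"ay":0,"az":0},{"jaw":-1,"tx":0,"ty":0,"tz":-5.5,"ax":0,"ay":0,"az":0},{"jaw":-1,"tx":0,"ty":0,"tz":-7,"ax":0,"ay":0,"az":0},{"jaw":-1,"tx":0,"ty":0,"tz":-7.4,"ax":0,"ay":0,"az":0},{"jaw":-1,"tx":0,"ty":0,"tz":-7.4,"ax":0,"ay":0,"az":0}]'
python3 -m pendant '[{"jaw":-1,"tx":0,"ty":0,"tz":-0.2,"ax":0,"ay":0,"az":0},{"jaw":-1,"tx":0,"ty":0,"tz":-0.4,"ax":0,"ay":0,"az":0},{"jaw":-1,"tx":0,"ty":0,"tz":-0.4,"ax":0,"ay":0,"az":0}]'
```

```text
clock: 10.85
position: [0.5202, 0.1293, 0.0719]
ee_rot: [0.0, 0.753, 0.658, 0.0]
contact_force: [-1.0, 0.3, -1.9]
width: 0.0207
gripper_force: 60.5
clock: 11.22
position: [0.5205, 0.1295, 0.0681]
ee_rot: [0.001, 0.753, 0.658, 0.001]
contact_force: [1.2, -0.0, 2.0]
width: 0.0211
gripper_force: 60.9
```

```bash
python3 -m pendant '[{"jaw":-1,"tx":0,"ty":0,"tz":-0.2,"ax":0,"ay":0,"az":0},{"jaw":-1,"tx":0,"ty":0,"tz":-0.2,"ax":0,"ay":0,"az":0},{"jaw":-1,"tx":0,"ty":0,"tz":-0.2,"ax":0,"ay":0,"az":0}]'; python3 -c "
from h import *
for i in range(4): grab('top'); s=manip.get_state(); print(s['contact_force'],s['position'])"
```

```text
clock: 11.6
position: [0.5205, 0.1295, 0.066]
ee_rot: [0.001, 0.753, 0.658, 0.001]
contact_force: [0.8, 1.0, 5.4]
width: 0.0209
gripper_force: 61.3
[0.41691946 0.66837664 5.41177495] [0.52055118 0.12947145 0.06608701]
[-0.0103661   0.18578017  5.23589842] [0.52054943 0.12945768 0.06607453]
[0.3872614  0.28090079 5.50279629] [0.5205038  0.12947827 0.06603157]
[1.03290624 0.34776704 5.91863879] [0.52054927 0.12946341 0.06607579]
```

```bash
python3 -m pendant '[{"jaw":-1,"tx":-0.11,"ty":-0.79,"tz":0,"ax":0,"ay":0,"az":0},{"jaw":-1,"tx":-0.21,"ty":-1.59,"tz":0,"ax":0,"ay":0,"az":0},{"jaw":-1,"tx":-0.32,"ty":-2.38,"tz":0,"ax":0,"ay":0,"az":0},{"jaw":-1,"tx":-0.43,"ty":-3.17,"tz":0,"ax":0,"ay":0,"az":0},{"jaw":-1,"tx":-0.54,"ty":-3.96,"tz":0,"ax":0,"ay":0,"az":0},{"jaw":-1,"tx":-0.64,"ty":-4.76,"tz":0,"ax":0,"ay":0,"az":0},{"jaw":-1,"tx":-0.75,"ty":-5.55,"tz":0,"ax":0,"ay":0,"az":0}]'
```

```text
clock: 12.68
position: [0.5129, 0.0749, 0.0661]
ee_rot: [-0.0, 0.754, 0.657, 0.002]
contact_force: [0.1, 3.7, 5.3]
width: 0.0207
gripper_force: 61.3
```

```bash
python3 -m pendant '[{"jaw":-1,"tx":-0.11,"ty":-0.79,"tz":0,"ax":0,"ay":0,"az":0},{"jaw":-1,"tx":-0.21,"ty":-1.59,"tz":0,"ax":0,"ay":0,"az":0},{"jaw":-1,"tx":-0.32,"ty":-2.38,"tz":0,"ax":0,"ay":0,"az":0},{"jaw":-1,"tx":-0.43,"ty":-3.17,"tz":0,"ax":0,"ay":0,"az":0},{"jaw":-1,"tx":-0.54,"ty":-3.96,"tz":0,"ax":0,"ay":0,"az":0},{"jaw":-1,"tx":-0.64,"ty":-4.76,"tz":0,"ax":0,"ay":0,"az":0},{"jaw":-1,"tx":-0.75,"ty":-5.55,"tz":0,"ax":0,"ay":0,"az":0}]'
python3 -m pendant '[{"jaw":-1,"tx":-0.11,"ty":-0.79,"tz":0,"ax":0,"ay":0,"az":0},{"jaw":-1,"tx":-0.21,"ty":-1.59,"tz":0,"ax":0,"ay":0,"az":0},{"jaw":-1,"tx":-0.32,"ty":-2.38,"tz":0,"ax":0,"ay":0,"az":0},{"jaw":-1,"tx":-0.43,"ty":-3.17,"tz":0,"ax":0,"ay":0,"az":0},{"jaw":-1,"tx":-0.54,"ty":-3.96,"tz":0,"ax":0,"ay":0,"az":0},{"jaw":-1,"tx":-0.64,"ty":-4.76,"tz":0,"ax":0,"ay":0,"az":0},{"jaw":-1,"tx":-0.75,"ty":-5.55,"tz":0,"ax":0,"ay":0,"az":0},{"jaw":-1,"tx":-0.75,"ty":-5.6,"tz":0,"ax":0,"ay":0,"az":0},{"jaw":-1,"tx":-0.75,"ty":-5.6,"tz":0,"ax":0,"ay":0,"az":0}]'
```

```text
clock: 13.55
position: [0.5052, 0.0194, 0.0659]
ee_rot: [-0.0, 0.754, 0.657, 0.002]
contact_force: [0.7, 4.5, 5.9]
width: 0.0211
gripper_force: 61.3
clock: 14.68
position: [0.4973, -0.037, 0.0658]
ee_rot: [-0.0, 0.754, 0.657, 0.001]
contact_force: [0.4, 2.2, 5.5]
width: 0.021
gripper_force: 61.4
```

```bash
python3 -m pendant '[{"jaw":-1,"tx":0,"ty":0,"tz":4,"ax":0,"ay":0,"az":0},{"jaw":-1,"tx":0,"ty":0,"tz":8,"ax":0,"ay":0,"az":0},{"jaw":-1,"tx":0,"ty":-3,"tz":12,"ax":0,"ay":0,"az":10},{"jaw":-1,"tx":0,"ty":-7,"tz":12,"ax":0,"ay":0,"az":20},{"jaw":-1,"tx":0.8,"ty":-11,"tz":12,"ax":0,"ay":0,"az":30},{"jaw":-1,"tx":0.8,"ty":-15,"tz":12,"ax":0,"ay":0,"az":40},{"jaw":-1,"tx":0.8,"ty":-19,"tz":12,"ax":0,"ay":0,"az":50},{"jaw":-1,"tx":0.8,"ty":-23,"tz":12,"ax":0,"ay":0,"az":60},{"jaw":-1,"tx":0.8,"ty":-26,"tz":12,"ax":0,"ay":0,"az":70},{"jaw":-1,"tx":0.8,"ty":-28.3,"tz":12,"ax":0,"ay":0,"az":80}]'
python3 -m pendant '[{"jaw":-1,"tx":0,"ty":0,"tz":0,"ax":0,"ay":0,"az":8},{"jaw":-1,"tx":0,"ty":0,"tz":0,"ax":0,"ay":0,"az":8},{"jaw":-1,"tx":0,"ty":0,"tz":-4,"ax":0,"ay":0,"az":8},{"jaw":-1,"tx":0,"ty":0,"tz":-8,"ax":0,"ay":0,"az":8},{"jaw":-1,"tx":0,"ty":0,"tz":-11,"ax":0,"ay":0,"az":8},{"jaw":-1,"tx":0,"ty":0,"tz":-12,"ax":0,"ay":0,"az":8},{"jaw":-1,"tx":0,"ty":0,"tz":-12.5,"ax":0,"ay":0,"az":8},{"jaw":-1,"tx":0,"ty":0,"tz":-12.5,"ax":0,"ay":0,"az":8}]'
```

```text
clock: 15.92
position: [0.5041, -0.3215, 0.184]
ee_rot: [-0.001, 0.152, 0.988, 0.001]
contact_force: [-0.4, -0.2, -1.5]
width: 0.021
gripper_force: 60.7
clock: 16.92
position: [0.5056, -0.321, 0.0611]
ee_rot: [0.001, 0.085, 0.996, -0.0]
contact_force: [0.3, -0.3, -2.1]
width: 0.0207
gripper_force: 60.7
```

```bash
python3 -m pendant '[{"jaw":-1,"tx":0,"ty":0,"tz":-0.3,"ax":0,"ay":0,"az":0},{"jaw":-1,"tx":0,"ty":0,"tz":-0.5,"ax":0,"ay":0,"az":0},{"jaw":-1,"tx":0,"ty":0,"tz":-0.5,"ax":0,"ay":0,"az":0}]'
python3 -m pendant '[{"jaw":-0.4,"tx":0,"ty":0,"tz":0,"ax":0,"ay":0,"az":0},{"jaw":0,"tx":0,"ty":0,"tz":0,"ax":0,"ay":0,"az":0},{"jaw":0,"tx":0,"ty":0,"tz":0,"ax":0,"ay":0,"az":0},{"jaw":0,"tx":0,"ty":0,"tz":4,"ax":0,"ay":0,"az":0},{"jaw":0,"tx":0,"ty":0,"tz":9,"ax":0,"ay":0,"az":0},{"jaw":0,"tx":-4,"ty":0,"tz":14,"ax":0,"ay":0,"az":-10},{"jaw":-0.3,"tx":-8,"ty":0,"tz":14,"ax":0,"ay":0,"az":-20},{"jaw":-0.3,"tx":-12,"ty":0.8,"tz":14,"ax":0,"ay":0,"az":-30},{"jaw":-0.3,"tx":-12.3,"ty":0.8,"tz":14,"ax":0,"ay":0,"az":-40},{"jaw":-0.3,"tx":-12.3,"ty":0.8,"tz":14,"ax":0,"ay":0,"az":-50}]'
python3 -m pendant '[{"jaw":-0.3,"tx":0,"ty":0,"tz":0,"ax":0,"ay":0,"az":-10},{"jaw":-0.3,"tx":0,"ty":0,"tz":0,"ax":0,"ay":0,"az":-20},{"jaw":-0.3,"tx":0,"ty":0,"tz":0,"ax":0,"ay":0,"az":-27.7},{"jaw":-0.3,"tx":0,"ty":0,"tz":0,"ax":0,"ay":0,"az":-27.7},{"jaw":-0.3,"tx":0,"ty":0,"tz":0,"ax":0,"ay":0,"az":-27.7}]'
python3 - <<'E'
from h import *
im=grab('wrist'); cv2.imwrite('pics/w3.png',im['pixels'])
P=cloud(im); X,Y,Z=P[...,0],P[...,1],P[...,2]
m=(abs(X-.505)<.045)&(abs(Y+.32)<.045)&(Z>.076)&(Z<.09); print(m.sum(),rect(P[m][:,:2]) if m.sum()>9 else '',np.median(Z[m]))
h=(Z>.045)&(Z<.072)&(X<.40)&(X>.36)&(Y>-.45)&(Y<-.2); print('handle',rect(P[h][:,:2]))
E
```

```text
clock: 17.3
position: [0.5056, -0.3211, 0.056]
ee_rot: [0.001, 0.085, 0.996, -0.0]
contact_force: [0.6, -0.3, 0.8]
width: 0.0211
gripper_force: 61.0
clock: 18.55
position: [0.3812, -0.3125, 0.1956]
ee_rot: [0.0, 0.501, 0.865, -0.0]
contact_force: [0.6, -0.0, -0.0]
width: 0.0301
gripper_force: 0.0
clock: 19.18
position: [0.382, -0.3126, 0.1953]
ee_rot: [-0.0, 0.691, 0.723, 0.0]
contact_force: [-0.7, 0.1, -0.1]
width: 0.03
gripper_force: 0.0
1501 [ 503.9 -320.4   44.1   22.5  -10. ] 0.0812506050614587
handle [ 391.  -311.6  119.9   22.   -87.4]
```

View pics/w3.png

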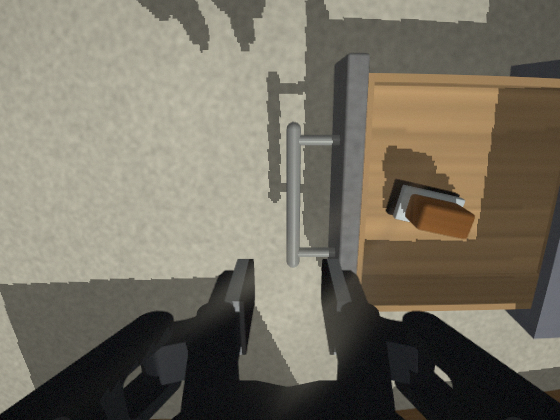

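```bash
python3 -m pendant '[{"jaw":-0.3,"tx":0.1,"ty":0,"tz":-5,"ax":0,"ay":0,"az":0},{"jaw":-0.3,"tx":0.1,"ty":0,"tz":-10,"ax":0,"ay":0,"az":0},{"jaw":-0.3,"tx":0.1,"ty":0,"tz":-13,"ax":0,"ay":0,"az":0},{"jaw":-0.3,"tx":0.1,"ty":0,"tz":-15,"ax":0,"ay":0,"az":0},{"jaw":-0.3,"tx":0.1,"ty":0,"tz":-15,"ax":0,"ay":0,"az":0},{"jaw":-1,"tx":0.1,"ty":0,"tz":-15,"ax":0,"ay":0,"az":0},{"jaw":-1,"tx":0.1,"ty":0,"tz":-15,"ax":0,"ay":0,"az":0},{"jaw":-1,"tx":0.1,"ty":0,"tz":-15,"ax":0,"ay":0,"az":0}]' 40
python3 -m pendant '[{"jaw":-1,"tx":1,"ty":0.05,"tz":0,"ax":0,"ay":0,"az":0},{"jaw":-1,"tx":2.5,"ty":0.12,"tz":0,"ax":0,"ay":0,"az":0},{"jaw":-1,"tx":4.5,"ty":0.21,"tz":0,"ax":0,"ay":0,"az":0},{"jaw":-1,"tx":6.5,"ty":0.3,"tz":0,"ax":0,"ay":0,"az":0},{"jaw":-1,"tx":8.5,"ty":0.4,"tz":0,"ax":0,"ay":0,"az":0},{"jaw":-1,"tx":10.5,"ty":0.5,"tz":0,"ax":0,"ay":0,"az":0},{"jaw":-1,"tx":12,"ty":0.56,"tz":0,"ax":0,"ay":0,"az":0},{"jaw":-1,"tx":13.5,"ty":0.63,"tz":0,"ax":0,"ay":0,"az":0},{"jaw":-1,"tx":14.5,"ty":0.68,"tz":0,"ax":0,"ay":0,"az":0},{"jaw":-1,"tx":15.1,"ty":0.71,"tz":0,"ax":0,"ay":0,"az":0}]'
python3 -m pendant '[{"jaw":-1,"tx":0.1,"ty":0,"tz":0,"ax":0,"ay":0,"az":0},{"jaw":-1,"tx":0.3,"ty":0,"tz":0,"ax":0,"ay":0,"az":0},{"jaw":-1,"tx":0.4,"ty":0,"tz":0,"ax":0,"ay":0,"az":0},{"jaw":-1,"tx":0.4,"ty":0,"tz":0,"ax":0,"ay":0,"az":0}]'
```

```text
clock: 20.23
position: [0.3833, -0.3129, 0.0455]
ee_rot: [0.0, 0.691, 0.723, 0.0]
contact_force: [1.5, 0.4, -1.0]
width: 0.0097
gripper_force: 38.9
clock: 21.48
position: [0.5347, -0.3059, 0.0455]
ee_rot: [0.0, 0.691, 0.723, -0.0]
contact_force: [-1.4, -2.6, 3.2]
width: 0.0096
gripper_force: 39.5
clock: 21.98
position: [0.5368, -0.3059, 0.0455]
ee_rot: [-0.001, 0.691, 0.723, -0.001]
contact_force: [-3.7, -4.3, 5.2]
width: 0.0095
gripper_force: 39.7
```

```bash
python3 -m pendant '[{"jaw":-0.3,"tx":0,"ty":0,"tz":0,"ax":0,"ay":0,"az":0},{"jaw":-0.3,"tx":0,"ty":0,"tz":0,"ax":0,"ay":0,"az":0},{"jaw":-0.3,"tx":0,"ty":0,"tz":5,"ax":0,"ay":0,"az":0},{"jaw":-0.3,"tx":0,"ty":0,"tz":10,"ax":0,"ay":0,"az":0},{"jaw":-0.1,"tx":-5,"ty":0,"tz":16,"ax":0,"ay":0,"az":10},{"jaw":-0.1,"tx":-10,"ty":0,"tz":20,"ax":0,"ay":0,"az":20},{"jaw":-0.1,"tx":-15,"ty":0,"tz":20,"ax":0,"ay":0,"az":30},{"jaw":-0.1,"tx":-17,"ty":0,"tz":20,"ax":0,"ay":0,"az":40},{"jaw":-0.1,"tx":-17,"ty":0,"tz":20,"ax":0,"ay":0,"az":40}]'
python3 - <<'E'
from h import *
np.set_printoptions(suppress=True)
for n in('top','side'):
    im=grab(n); cv2.imwrite(f'pics/{n}2.png',im['pixels'])
    for s in sticks(im): 
        if s[2] is not None: print(*s)
    px=im['pixels'].astype(int); P=cloud(im); X,Y,Z=P[...,0],P[...,1],P[...,2]
    m=(Z>.0315)&(Z<.038)&(X>.4)&(X<.68)&(Y>-.12)&(Y<.2); print('tray',rect(P[m][:,:2]))
    m=(Z>.017)&(Z<.028)&(X>.4)&(X<.68)&(Y>-.12)&(Y<.2)&(px.min(2)>80)
    k,l,s,c=cv2.connectedComponentsWithStats(m.astype(np.uint8))
    for i in range(1,k):
        if s[i,4]>60: print('floor',rect(P[l==i][:,:2]))
    u=(Z>.06)&(Z<.095)&(X>.5)&(X<.62)&(Y>-.4)&(Y<-.2); print('face',np.percentile(P[u][:,0],[2,50]))
E
```

```text
clock: 23.1
position: [0.3669, -0.3041, 0.2451]
ee_rot: [-0.0, 0.404, 0.915, 0.001]
contact_force: [0.9, 1.1, 0.4]
width: 0.0382
gripper_force: 0.0
[113. 138.] [803.7 552.2  69.6  17.9 -81.7] [796.5 544.4  72.7  13.6 -85.8] 0.041985643915724236
[269. 159.] [724.1 133.8  71.9  24.   -1.1] [737.3 132.4  48.1  21.6  -1.2] 0.013837410745777268
[161. 229.] [554.8 418.3  70.8  23.9  16. ] [557.5 417.6  69.   18.1  17.1] 0.016618547411813234
[199. 239.] [524.7 318.6  72.7  21.7  82.8] [527.4 318.4  70.4  16.9  83.3] 0.016495282346993045
[163. 271.] [445.8 409.7  69.8  23.1  13.5] [446.9 409.2  67.1  19.2  12.8] 0.016594623099663863
[245. 288.] [396.  200.4  72.8  22.  -14.6] [398.2 199.3  68.6  17.9 -13.3] 0.01716722468040799
[197. 292.] [390.3 322.8  68.9  24.4  28.4] [392.4 321.2  68.6  18.1  27.1] 0.01585624169211597
tray [556.7  38.2 232.  141.5  82.3]
floor [587.  122.   81.   27.   -7.3]
floor [580.7  78.7  81.4  26.7  -7.4]
floor [575.2  34.8  81.6  26.8  -8. ]
floor [570.1  -8.7  81.6  26.3  -8.1]
floor [563.6 -52.3  82.2  26.6  -8. ]
face [0.53244492 0.57500906]
[340. 271.] [398.3 208.3  64.   22.  -13.1] [397.9 205.3  63.9  18.3  -9.8] 0.01559874144652601
[285. 314.] [526.5 325.5  70.4  14.1  83.2] [526.2 323.1  66.7  14.2  83.3] 0.01741604611028802
[346. 315.] [392.3 329.2  67.5  18.2  29.1] [392.3 326.9  64.4  14.7  29.4] 0.017168018138697283
[323. 351.] [447.7 416.3  65.4  19.4  12.6] [447.4 413.8  65.1  17.   12.3] 0.01657537600567699
[271. 354.] [556.7 424.5  64.8  19.2  15.9] [557.  422.5  65.   16.   17. ] 0.01665799639725718
tray [555.1  40.2 236.7 140.5  82.2]
floor [563.3 -55.9  86.9  47.4  -6.9]
floor [569.3  -8.5  86.8  39.5  -6.2]
floor [574.7  35.   84.9  40.2  -6. ]
floor [581.1  78.9  85.9  38.2  -7.6]
floor [587.6 123.1  87.7  37.9  -6.9]
face [0.52988867 0.57328725]
```

View pics/top2.png

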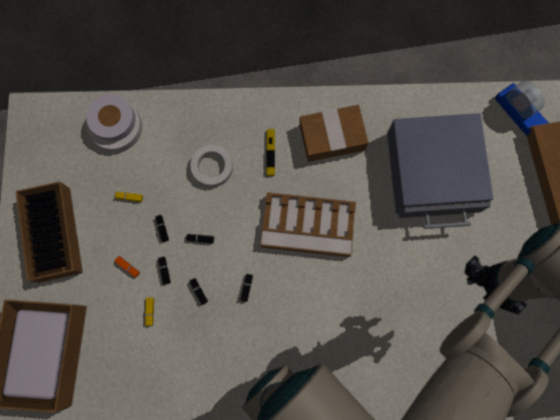

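```bash
python3 -m pendant '[{"jaw":-0.1,"tx":3.1,"ty":50.5,"tz":-5,"ax":0,"ay":0,"az":34},{"jaw":-0.1,"tx":3.1,"ty":50.5,"tz":-5,"ax":0,"ay":0,"az":34},{"jaw":-0.1,"tx":3.1,"ty":50.5,"tz":-5,"ax":0,"ay":0,"az":34},{"jaw":-0.1,"tx":3.1,"ty":50.5,"tz":-5,"ax":0,"ay":0,"az":34},{"jaw":-0.1,"tx":3.1,"ty":50.5,"tz":-11,"ax":0,"ay":0,"az":34},{"jaw":-0.1,"tx":3.1,"ty":50.5,"tz":-11,"ax":0,"ay":0,"az":34},{"jaw":-0.1,"tx":3.1,"ty":50.5,"tz":-11,"ax":0,"ay":0,"az":34},{"jaw":-0.1,"tx":3.1,"ty":50.5,"tz":-11,"ax":0,"ay":0,"az":34},{"jaw":-0.1,"tx":3.1,"ty":50.5,"tz":-11,"ax":0,"ay":0,"az":34},{"jaw":-0.1,"tx":3.1,"ty":50.5,"tz":-11,"ax":0,"ay":0,"az":34}]'
cat >> h.py <<'E'
def look(x,y,r=.05,name=None):
    im=grab('wrist'); P=cloud(im); X,Y,Z=P[...,0],P[...,1],P[...,2]
    m=(np.hypot(X-x,Y-y)<r)&(Z>.013)&(Z<.022)
    print(m.sum(), rect(P[m][:,:2]) if m.sum()>9 else '')
    if name: cv2.imwrite(name,im['pixels'])
E
python3 -c "
from h import *
look(.398,.201,name='pics/w4.png')"
```

```text
clock: 24.45
position: [0.3987, 0.2017, 0.134]
ee_rot: [-0.001, 0.116, 0.993, -0.0]
contact_force: [-0.4, -0.1, -0.5]
width: 0.0382
gripper_force: 0.0
2030 [395.6 200.4  69.6  17.7 -14. ]
```

View pics/w4.png

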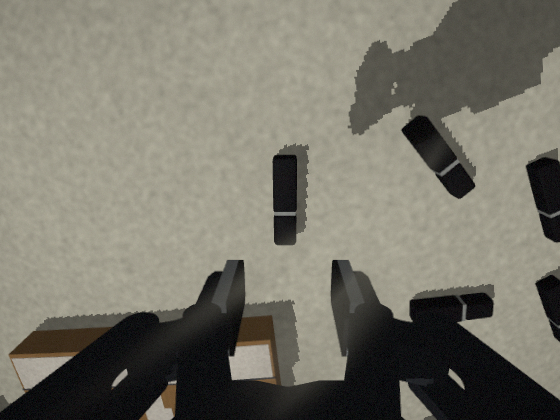

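```bash
python3 -m pendant '[{"jaw":-0.1,"tx":-0.15,"ty":-0.1,"tz":-5,"ax":0,"ay":0,"az":0},{"jaw":-0.1,"tx":-0.15,"ty":-0.1,"tz":-9,"ax":0,"ay":0,"az":0},{"jaw":-0.1,"tx":-0.15,"ty":-0.1,"tz":-11.5,"ax":0,"ay":0,"az":0},{"jaw":-0.1,"tx":-0.15,"ty":-0.1,"tz":-12.7,"ax":0,"ay":0,"az":0},{"jaw":-0.1,"tx":-0.15,"ty":-0.1,"tz":-12.7,"ax":0,"ay":0,"az":0},{"jaw":-1,"tx":-0.15,"ty":-0.1,"tz":-12.7,"ax":0,"ay":0,"az":0},{"jaw":-1,"tx":-0.15,"ty":-0.1,"tz":-12.7,"ax":0,"ay":0,"az":0},{"jaw":-1,"tx":-0.15,"ty":-0.1,"tz":-12.7,"ax":0,"ay":0,"az":0}]' 30
```

```text
clock: 25.5
position: [0.3986, 0.1987, 0.0094]
ee_rot: [0.001, 0.117, 0.993, 0.001]
contact_force: [0.3, -0.8, 6.6]
width: 0.0168
gripper_force: 31.5
```

```bash
python3 -m pendant '[{"jaw":-1,"tx":0,"ty":0,"tz":5,"ax":0,"ay":0,"az":0},{"jaw":-1,"tx":0,"ty":0,"tz":10,"ax":0,"ay":0,"az":0},{"jaw":-1,"tx":5,"ty":-5,"tz":10,"ax":0,"ay":0,"az":5.7},{"jaw":-1,"tx":9,"ty":-10,"tz":10,"ax":0,"ay":0,"az":5.7},{"jaw":-1,"tx":13,"ty":-15,"tz":10,"ax":0,"ay":0,"az":5.7},{"jaw":-1,"tx":16.6,"ty":-20,"tz":10,"ax":0,"ay":0,"az":5.7},{"jaw":-1,"tx":16.6,"ty":-24,"tz":10,"ax":0,"ay":0,"az":5.7},{"jaw":-1,"tx":16.6,"ty":-25.1,"tz":10,"ax":0,"ay":0,"az":5.7},{"jaw":-1,"tx":16.6,"ty":-25.1,"tz":9,"ax":0,"ay":0,"az":5.7},{"jaw":-1,"tx":16.6,"ty":-25.1,"tz":8,"ax":0,"ay":0,"az":5.7}]'
python3 -m pendant '[{"jaw":-1,"tx":0,"ty":0,"tz":-1,"ax":0,"ay":0,"az":0},{"jaw":-1,"tx":0,"ty":0,"tz":-2,"ax":0,"ay":0,"az":0},{"jaw":-1,"tx":0,"ty":0,"tz":-2,"ax":0,"ay":0,"az":0},{"jaw":-1,"tx":0,"ty":0,"tz":-2,"ax":0,"ay":0,"az":0}]'
python3 - <<'E'
from h import *
im=grab('wrist'); cv2.imwrite('pics/w5.png',im['pixels'])
E
```

```text
clock: 26.75
position: [0.5626, -0.051, 0.0876]
ee_rot: [-0.001, 0.067, 0.998, 0.0]
contact_force: [0.6, -0.5, -0.3]
width: 0.0167
gripper_force: 30.7
clock: 27.25
position: [0.5638, -0.0524, 0.0684]
ee_rot: [0.0, 0.067, 0.998, 0.0]
contact_force: [-0.5, -0.5, -1.1]
width: 0.0169
gripper_force: 30.7
```

View pics/w5.png

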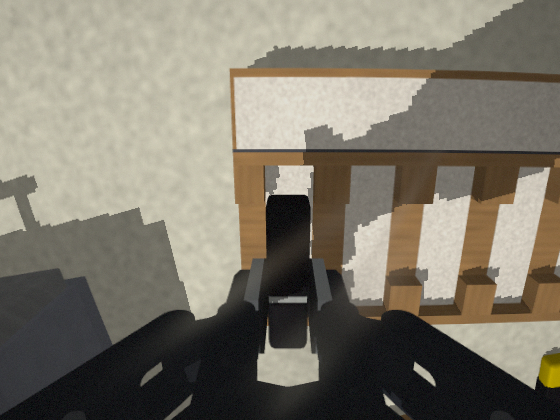

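```bash
python3 -m pendant '[{"jaw":-1,"tx":0,"ty":0.05,"tz":-1.5,"ax":0,"ay":0,"az":0},{"jaw":-1,"tx":0,"ty":0.05,"tz":-2.5,"ax":0,"ay":0,"az":0},{"jaw":-1,"tx":0,"ty":0.05,"tz":-3.3,"ax":0,"ay":0,"az":0},{"jaw":-1,"tx":0,"ty":0.05,"tz":-3.3,"ax":0,"ay":0,"az":0},{"jaw":-1,"tx":0,"ty":0.05,"tz":-3.3,"ax":0,"ay":0,"az":0}]'
```

```text
clock: 27.92
position: [0.5638, -0.0521, 0.0354]
ee_rot: [0.0, 0.068, 0.998, 0.0]
contact_force: [-0.6, -0.4, 0.1]
width: 0.017
gripper_force: 30.7
```

```bash
python3 -m pendant '[{"jaw":-1,"tx":0,"ty":0,"tz":-0.2,"ax":0,"ay":0,"az":0},{"jaw":-1,"tx":0,"ty":0,"tz":-0.2,"ax":0,"ay":0,"az":0},{"jaw":-0.4,"tx":0,"ty":0,"tz":-0.2,"ax":0,"ay":0,"az":0},{"jaw":-0.4,"tx":0,"ty":0,"tz":-0.1,"ax":0,"ay":0,"az":0},{"jaw":-0.4,"tx":0,"ty":0,"tz":2,"ax":0,"ay":0,"az":0},{"jaw":-0.4,"tx":0,"ty":0,"tz":5,"ax":0,"ay":0,"az":0},{"jaw":-0.1,"tx":-1,"ty":2,"tz":10,"ax":0,"ay":0,"az":5}]'
python3 -m pendant '[{"jaw":-0.1,"tx":-16.2,"ty":35.6,"tz":0,"ax":0,"ay":0,"az":31},{"jaw":-0.1,"tx":-16.2,"ty":35.6,"tz":0,"ax":0,"ay":0,"az":31},{"jaw":-0.1,"tx":-16.2,"ty":35.6,"tz":0,"ax":0,"ay":0,"az":31},{"jaw":-0.1,"tx":-16.2,"ty":35.6,"tz":0,"ax":0,"ay":0,"az":31},{"jaw":-0.1,"tx":-16.2,"ty":35.6,"tz":0,"ax":0,"ay":0,"az":31},{"jaw":-0.1,"tx":-16.2,"ty":35.6,"tz":0,"ax":0,"ay":0,"az":31},{"jaw":-0.1,"tx":-16.2,"ty":35.6,"tz":0,"ax":0,"ay":0,"az":31},{"jaw":-0.1,"tx":-16.2,"ty":35.6,"tz":0,"ax":0,"ay":0,"az":31},{"jaw":-0.1,"tx":-16.2,"ty":35.6,"tz":0,"ax":0,"ay":0,"az":31}]'
python3 -c "
from h import *
look(.392,.324)"
```

```text
clock: 28.8
position: [0.5532, -0.0327, 0.1351]
ee_rot: [-0.001, 0.024, 1.0, 0.0]
contact_force: [-0.1, -0.4, 0.2]
width: 0.0383
gripper_force: 0.0
clock: 29.92
position: [0.3922, 0.3227, 0.1353]
ee_rot: [0.0, -0.243, 0.97, -0.0]
contact_force: [0.7, -0.9, -0.3]
width: 0.0387
gripper_force: 0.0
2011 [389.7 322.8  69.7  17.7  28.3]
```

```bash
python3 -m pendant '[{"jaw":-0.1,"tx":-0.1,"ty":0.05,"tz":-5,"ax":0,"ay":0,"az":0},{"jaw":-0.1,"tx":-0.1,"ty":0.05,"tz":-9,"ax":0,"ay":0,"az":0},{"jaw":-0.1,"tx":-0.1,"ty":0.05,"tz":-11.5,"ax":0,"ay":0,"az":0},{"jaw":-0.1,"tx":-0.1,"ty":0.05,"tz":-12.6,"ax":0,"ay":0,"az":0},{"jaw":-0.1,"tx":-0.1,"ty":0.05,"tz":-12.6,"ax":0,"ay":0,"az":0},{"jaw":-1,"tx":-0.1,"ty":0.05,"tz":-12.6,"ax":0,"ay":0,"az":0},{"jaw":-1,"tx":-0.1,"ty":0.05,"tz":-12.6,"ax":0,"ay":0,"az":0},{"jaw":-1,"tx":-0.1,"ty":0.05,"tz":-12.6,"ax":0,"ay":0,"az":0}]' 30
python3 -m pendant '[{"jaw":-1,"tx":0,"ty":0,"tz":5,"ax":0,"ay":0,"az":0},{"jaw":-1,"tx":0,"ty":0,"tz":10,"ax":0,"ay":0,"az":0},{"jaw":-1,"tx":3,"ty":-5,"tz":10,"ax":0,"ay":0,"az":-8},{"jaw":-1,"tx":6,"ty":-10,"tz":10,"ax":0,"ay":0,"az":-16},{"jaw":-1,"tx":9,"ty":-15,"tz":10,"ax":0,"ay":0,"az":-24},{"jaw":-1,"tx":12,"ty":-20,"tz":10,"ax":0,"ay":0,"az":-32},{"jaw":-1,"tx":15,"ty":-25,"tz":10,"ax":0,"ay":0,"az":-35.8},{"jaw":-1,"tx":17.9,"ty":-30,"tz":10,"ax":0,"ay":0,"az":-35.8},{"jaw":-1,"tx":17.9,"ty":-33.1,"tz":9,"ax":0,"ay":0,"az":-35.8},{"jaw":-1,"tx":17.9,"ty":-33.1,"tz":7,"ax":0,"ay":0,"az":-35.8}]'
python3 -m pendant '[{"jaw":-1,"tx":0,"ty":0,"tz":-1,"ax":0,"ay":0,"az":0},{"jaw":-1,"tx":0,"ty":0,"tz":-1,"ax":0,"ay":0,"az":0},{"jaw":-1,"tx":0,"ty":0,"tz":-1,"ax":0,"ay":0,"az":0}]'
python3 - <<'E'
from h import *
im=grab('wrist'); cv2.imwrite('pics/w6.png',im['pixels'])
E
```

```text
clock: 30.98
position: [0.3916, 0.3249, 0.0105]
ee_rot: [0.001, -0.244, 0.97, 0.0]
contact_force: [0.7, -1.7, 6.1]
width: 0.017
gripper_force: 31.5
clock: 32.22
position: [0.5706, -0.0091, 0.0796]
ee_rot: [0.001, 0.068, 0.998, -0.0]
contact_force: [-0.5, -0.1, 0.1]
width: 0.0167
gripper_force: 30.8
clock: 32.6
position: [0.57, -0.006, 0.0699]
ee_rot: [0.001, 0.065, 0.998, 0.0]
contact_force: [0.8, 0.7, -0.8]
width: 0.0168
gripper_force: 30.8
```

View pics/w6.png

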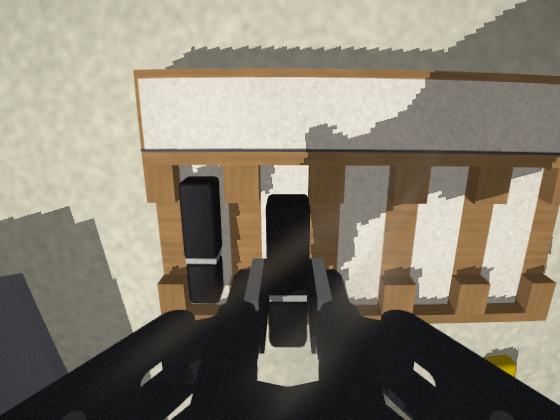

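```bash
python3 -m pendant '[{"jaw":-1,"tx":0,"ty":-0.1,"tz":-1.5,"ax":0,"ay":0,"az":0},{"jaw":-1,"tx":0,"ty":-0.1,"tz":-2.5,"ax":0,"ay":0,"az":0},{"jaw":-1,"tx":0,"ty":-0.1,"tz":-3.3,"ax":0,"ay":0,"az":0},{"jaw":-1,"tx":0,"ty":-0.1,"tz":-3.6,"ax":0,"ay":0,"az":0},{"jaw":-1,"tx":0,"ty":-0.1,"tz":-3.6,"ax":0,"ay":0,"az":0}]'
```

```text
clock: 33.28
position: [0.5689, -0.0075, 0.0336]
ee_rot: [-0.001, 0.066, 0.998, 0.0]
contact_force: [-2.6, -0.3, 4.5]
width: 0.0172
gripper_force: 31.2
```

```bash
python3 -m pendant '[{"jaw":-0.4,"tx":0,"ty":0,"tz":0,"ax":0,"ay":0,"az":0},{"jaw":-0.4,"tx":0,"ty":0,"tz":0.1,"ax":0,"ay":0,"az":0},{"jaw":-0.4,"tx":0,"ty":0,"tz":2,"ax":0,"ay":0,"az":0},{"jaw":-0.4,"tx":0,"ty":0,"tz":5,"ax":0,"ay":0,"az":0},{"jaw":-0.1,"tx":-0.5,"ty":3,"tz":10,"ax":0,"ay":0,"az":-9},{"jaw":-0.1,"tx":-1,"ty":7,"tz":10,"ax":0,"ay":0,"az":-18},{"jaw":-0.1,"tx":-1.5,"ty":11,"tz":10,"ax":0,"ay":0,"az":-27},{"jaw":-0.1,"tx":-2,"ty":15,"tz":10,"ax":0,"ay":0,"az":-36},{"jaw":-0.1,"tx":-2.5,"ty":19,"tz":10,"ax":0,"ay":0,"az":-45},{"jaw":-0.1,"tx":-3,"ty":23,"tz":10,"ax":0,"ay":0,"az":-54}]'
python3 -m pendant '[{"jaw":-0.1,"tx":-0.6,"ty":5,"tz":0,"ax":0,"ay":0,"az":-10},{"jaw":-0.1,"tx":-1.2,"ty":9.8,"tz":0,"ax":0,"ay":0,"az":-20},{"jaw":-0.1,"tx":-1.2,"ty":9.8,"tz":0,"ax":0,"ay":0,"az":-30},{"jaw":-0.1,"tx":-1.2,"ty":9.8,"tz":0,"ax":0,"ay":0,"az":-35.3},{"jaw":-0.1,"tx":-1.2,"ty":9.8,"tz":0,"ax":0,"ay":0,"az":-35.3},{"jaw":-0.1,"tx":-1.2,"ty":9.8,"tz":0,"ax":0,"ay":0,"az":-35.3}]'
python3 -c "
from h import *
look(.527,.3205)"
```

```text
clock: 34.52
position: [0.5395, 0.2237, 0.1333]
ee_rot: [0.0, 0.514, 0.858, 0.0]
contact_force: [-0.5, -0.2, -0.8]
width: 0.0385
gripper_force: 0.0
clock: 35.28
position: [0.5276, 0.3203, 0.1332]
ee_rot: [0.0, 0.748, 0.664, 0.0]
contact_force: [-0.7, -0.3, 0.3]
width: 0.0382
gripper_force: 0.0
2068 [526.  320.1  69.8  17.8  82.7]
```

```bash
python3 -m pendant '[{"jaw":-0.1,"tx":-0.1,"ty":0,"tz":-5,"ax":0,"ay":0,"az":0},{"jaw":-0.1,"tx":-0.1,"ty":0,"tz":-9,"ax":0,"ay":0,"az":0},{"jaw":-0.1,"tx":-0.1,"ty":0,"tz":-11.5,"ax":0,"ay":0,"az":0},{"jaw":-0.1,"tx":-0.1,"ty":0,"tz":-12.4,"ax":0,"ay":0,"az":0},{"jaw":-0.1,"tx":-0.1,"ty":0,"tz":-12.4,"ax":0,"ay":0,"az":0},{"jaw":-1,"tx":-0.1,"ty":0,"tz":-12.4,"ax":0,"ay":0,"az":0},{"jaw":-1,"tx":-0.1,"ty":0,"tz":-12.4,"ax":0,"ay":0,"az":0},{"jaw":-1,"tx":-0.1,"ty":0,"tz":-12.4,"ax":0,"ay":0,"az":0}]' 30
python3 -m pendant '[{"jaw":-1,"tx":0,"ty":0,"tz":5,"ax":0,"ay":0,"az":0},{"jaw":-1,"tx":0,"ty":0,"tz":10,"ax":0,"ay":0,"az":5},{"jaw":-1,"tx":1,"ty":-3,"tz":10,"ax":0,"ay":0,"az":15},{"jaw":-1,"tx":1.5,"ty":-6,"tz":10,"ax":0,"ay":0,"az":25},{"jaw":-1,"tx":2,"ty":-9,"tz":10,"ax":0,"ay":0,"az":35},{"jaw":-1,"tx":2.5,"ty":-12,"tz":10,"ax":0,"ay":0,"az":45},{"jaw":-1,"tx":3,"ty":-15,"tz":10,"ax":0,"ay":0,"az":55},{"jaw":-1,"tx":3.5,"ty":-18,"tz":10,"ax":0,"ay":0,"az":65},{"jaw":-1,"tx":4,"ty":-21,"tz":10,"ax":0,"ay":0,"az":75},{"jaw":-1,"tx":4.9,"ty":-24,"tz":10,"ax":0,"ay":0,"az":85}]'
python3 -m pendant '[{"jaw":-1,"tx":0,"ty":-3,"tz":-2,"ax":0,"ay":0,"az":4.1},{"jaw":-1,"tx":0,"ty":-4.45,"tz":-3.5,"ax":0,"ay":0,"az":4.1},{"jaw":-1,"tx":0,"ty":-4.45,"tz":-4,"ax":0,"ay":0,"az":4.1},{"jaw":-1,"tx":0,"ty":-4.45,"tz":-4,"ax":0,"ay":0,"az":4.1},{"jaw":-1,"tx":0,"ty":-4.45,"tz":-4,"ax":0,"ay":0,"az":4.1}]'
```

```text
clock: 36.33
position: [0.5277, 0.3209, 0.0108]
ee_rot: [0.001, 0.748, 0.664, 0.002]
contact_force: [-0.5, -0.3, 5.5]
width: 0.0169
gripper_force: 31.4
clock: 37.58
position: [0.5751, 0.0795, 0.1094]
ee_rot: [-0.0, 0.1, 0.995, 0.0]
contact_force: [-1.0, -0.6, 0.4]
width: 0.0169
gripper_force: 30.8
clock: 38.2
position: [0.576, 0.037, 0.0698]
ee_rot: [0.001, 0.067, 0.998, 0.0]
contact_force: [0.7, 0.2, -0.8]
width: 0.0167
gripper_force: 30.8
```

```bash
python3 -m pendant '[{"jaw":-1,"tx":0,"ty":-0.1,"tz":-1.5,"ax":0,"ay":0,"az":0},{"jaw":-1,"tx":0,"ty":-0.1,"tz":-2.5,"ax":0,"ay":0,"az":0},{"jaw":-1,"tx":0,"ty":-0.1,"tz":-3.3,"ax":0,"ay":0,"az":0},{"jaw":-1,"tx":0,"ty":-0.1,"tz":-3.6,"ax":0,"ay":0,"az":0},{"jaw":-1,"tx":0,"ty":-0.1,"tz":-3.6,"ax":0,"ay":0,"az":0}]'
python3 -m pendant '[{"jaw":-0.4,"tx":0,"ty":0,"tz":0,"ax":0,"ay":0,"az":0},{"jaw":-0.4,"tx":0,"ty":0,"tz":0.1,"ax":0,"ay":0,"az":0},{"jaw":-0.4,"tx":0,"ty":0,"tz":2,"ax":0,"ay":0,"az":0},{"jaw":-0.4,"tx":0,"ty":0,"tz":5,"ax":0,"ay":0,"az":0},{"jaw":-0.1,"tx":-2,"ty":5,"tz":10,"ax":0,"ay":0,"az":10},{"jaw":-0.1,"tx":-4,"ty":10,"tz":10,"ax":0,"ay":0,"az":20.5},{"jaw":-0.1,"tx":-6,"ty":15,"tz":10,"ax":0,"ay":0,"az":20.5},{"jaw":-0.1,"tx":-8,"ty":20,"tz":10,"ax":0,"ay":0,"az":20.5},{"jaw":-0.1,"tx":-10,"ty":25,"tz":10,"ax":0,"ay":0,"az":20.5},{"jaw":-0.1,"tx":-12,"ty":30,"tz":10,"ax":0,"ay":0,"az":20.5}]'
python3 -m pendant '[{"jaw":-0.1,"tx":-0.8,"ty":5,"tz":0,"ax":0,"ay":0,"az":0},{"jaw":-0.1,"tx":-0.8,"ty":7.6,"tz":0,"ax":0,"ay":0,"az":0},{"jaw":-0.1,"tx":-0.8,"ty":7.6,"tz":0,"ax":0,"ay":0,"az":0},{"jaw":-0.1,"tx":-0.8,"ty":7.6,"tz":0,"ax":0,"ay":0,"az":0}]'
python3 -c "
from h import *
look(.4475,.4115)"
```

```text
clock: 38.83
position: [0.5748, 0.035, 0.0338]
ee_rot: [-0.001, 0.068, 0.998, 0.0]
contact_force: [-3.9, 0.2, 6.0]
width: 0.0169
gripper_force: 31.5
clock: 40.08
position: [0.4549, 0.3365, 0.1333]
ee_rot: [0.0, -0.111, 0.994, 0.0]
contact_force: [0.5, 0.6, -0.2]
width: 0.0384
gripper_force: 0.0
clock: 40.58
position: [0.4473, 0.4099, 0.1329]
ee_rot: [-0.0, -0.111, 0.994, -0.001]
contact_force: [-0.8, 0.4, -0.9]
width: 0.0385
gripper_force: 0.0
2062 [445.  411.2  69.4  17.7  12.2]
```

```bash
python3 -m pendant '[{"jaw":-0.1,"tx":-0.1,"ty":0.15,"tz":-5,"ax":0,"ay":0,"az":0},{"jaw":-0.1,"tx":-0.1,"ty":0.15,"tz":-9,"ax":0,"ay":0,"az":0},{"jaw":-0.1,"tx":-0.1,"ty":0.15,"tz":-11.5,"ax":0,"ay":0,"az":0},{"jaw":-0.1,"tx":-0.1,"ty":0.15,"tz":-12.4,"ax":0,"ay":0,"az":0},{"jaw":-0.1,"tx":-0.1,"ty":0.15,"tz":-12.4,"ax":0,"ay":0,"az":0},{"jaw":-1,"tx":-0.1,"ty":0.15,"tz":-12.4,"ax":0,"ay":0,"az":0},{"jaw":-1,"tx":-0.1,"ty":0.15,"tz":-12.4,"ax":0,"ay":0,"az":0},{"jaw":-1,"tx":-0.1,"ty":0.15,"tz":-12.4,"ax":0,"ay":0,"az":0}]' 30
python3 -m pendant '[{"jaw":-1,"tx":0,"ty":0,"tz":5,"ax":0,"ay":0,"az":0},{"jaw":-1,"tx":0,"ty":0,"tz":10,"ax":0,"ay":0,"az":0},{"jaw":-1,"tx":2,"ty":-5,"tz":10,"ax":0,"ay":0,"az":-10},{"jaw":-1,"tx":4,"ty":-10,"tz":10,"ax":0,"ay":0,"az":-20.4},{"jaw":-1,"tx":6,"ty":-15,"tz":10,"ax":0,"ay":0,"az":-20.4},{"jaw":-1,"tx":8,"ty":-20,"tz":10,"ax":0,"ay":0,"az":-20.4},{"jaw":-1,"tx":10,"ty":-25,"tz":10,"ax":0,"ay":0,"az":-20.4},{"jaw":-1,"tx":12,"ty":-30,"tz":10,"ax":0,"ay":0,"az":-20.4},{"jaw":-1,"tx":13.5,"ty":-33.2,"tz":8,"ax":0,"ay":0,"az":-20.4},{"jaw":-1,"tx":13.5,"ty":-33.2,"tz":6,"ax":0,"ay":0,"az":-20.4}]'
python3 -m pendant '[{"jaw":-1,"tx":0,"ty":0,"tz":0,"ax":0,"ay":0,"az":0},{"jaw":-1,"tx":0,"ty":0,"tz":0,"ax":0,"ay":0,"az":0},{"jaw":-1,"tx":0,"ty":0,"tz":0,"ax":0,"ay":0,"az":0}]'
```

```text
clock: 41.62
position: [0.4475, 0.413, 0.0109]
ee_rot: [0.001, -0.111, 0.994, 0.001]
contact_force: [-0.3, -0.6, 6.2]
width: 0.0171
gripper_force: 31.5
clock: 42.88
position: [0.5831, 0.0778, 0.0692]
ee_rot: [0.001, 0.069, 0.998, -0.0]
contact_force: [-0.5, 0.1, -1.0]
width: 0.0171
gripper_force: 30.7
clock: 43.25
position: [0.582, 0.0811, 0.0704]
ee_rot: [0.001, 0.066, 0.998, 0.0]
contact_force: [-0.7, -0.5, 0.1]
width: 0.017
gripper_force: 30.7
```

```bash
python3 -m pendant '[{"jaw":-1,"tx":0,"ty":-0.15,"tz":-1.5,"ax":0,"ay":0,"az":0},{"jaw":-1,"tx":0,"ty":-0.15,"tz":-2.5,"ax":0,"ay":0,"az":0},{"jaw":-1,"tx":0,"ty":-0.15,"tz":-3.3,"ax":0,"ay":0,"az":0},{"jaw":-1,"tx":0,"ty":-0.15,"tz":-3.6,"ax":0,"ay":0,"az":0},{"jaw":-1,"tx":0,"ty":-0.15,"tz":-3.6,"ax":0,"ay":0,"az":0}]'
python3 -m pendant '[{"jaw":-0.4,"tx":0,"ty":0,"tz":0,"ax":0,"ay":0,"az":0},{"jaw":-0.4,"tx":0,"ty":0,"tz":0.1,"ax":0,"ay":0,"az":0},{"jaw":-0.4,"tx":0,"ty":0,"tz":2,"ax":0,"ay":0,"az":0},{"jaw":-0.4,"tx":0,"ty":0,"tz":5,"ax":0,"ay":0,"az":0},{"jaw":-0.1,"tx":-0.4,"ty":5,"tz":10,"ax":0,"ay":0,"az":10},{"jaw":-0.1,"tx":-0.8,"ty":10,"tz":10,"ax":0,"ay":0,"az":20},{"jaw":-0.1,"tx":-1.2,"ty":15,"tz":10,"ax":0,"ay":0,"az":24.5},{"jaw":-0.1,"tx":-1.6,"ty":20,"tz":10,"ax":0,"ay":0,"az":24.5},{"jaw":-0.1,"tx":-2,"ty":25,"tz":10,"ax":0,"ay":0,"az":24.5},{"jaw":-0.1,"tx":-2.4,"ty":30,"tz":10,"ax":0,"ay":0,"az":24.5}]'
python3 -m pendant '[{"jaw":-0.1,"tx":0,"ty":4,"tz":0,"ax":0,"ay":0,"az":0},{"jaw":-0.1,"tx":0,"ty":4,"tz":0,"ax":0,"ay":0,"az":0},{"jaw":-0.1,"tx":0,"ty":4,"tz":0,"ax":0,"ay":0,"az":0}]'
python3 -c "
from h import *
look(.557,.42)"
```

```text
clock: 43.88
position: [0.5808, 0.079, 0.0338]
ee_rot: [-0.001, 0.067, 0.998, -0.0]
contact_force: [-3.1, 0.4, 6.8]
width: 0.0171
gripper_force: 31.4
clock: 45.12
position: [0.5574, 0.3805, 0.1331]
ee_rot: [0.0, -0.146, 0.989, -0.0]
contact_force: [0.6, 0.2, 0.1]
width: 0.0387
gripper_force: 0.0
clock: 45.5
position: [0.5573, 0.4184, 0.1328]
ee_rot: [-0.0, -0.147, 0.989, -0.001]
contact_force: [-0.3, 0.0, 0.2]
width: 0.0382
gripper_force: 0.0
2045 [555.3 419.7  69.6  17.6  16.3]
```

```bash
python3 -m pendant '[{"jaw":-0.1,"tx":-0.1,"ty":0.13,"tz":-5,"ax":0,"ay":0,"az":0},{"jaw":-0.1,"tx":-0.1,"ty":0.13,"tz":-9,"ax":0,"ay":0,"az":0},{"jaw":-0.1,"tx":-0.1,"ty":0.13,"tz":-11.5,"ax":0,"ay":0,"az":0},{"jaw":-0.1,"tx":-0.1,"ty":0.13,"tz":-12.4,"ax":0,"ay":0,"az":0},{"jaw":-0.1,"tx":-0.1,"ty":0.13,"tz":-12.4,"ax":0,"ay":0,"az":0},{"jaw":-1,"tx":-0.1,"ty":0.13,"tz":-12.4,"ax":0,"ay":0,"az":0},{"jaw":-1,"tx":-0.1,"ty":0.13,"tz":-12.4,"ax":0,"ay":0,"az":0},{"jaw":-1,"tx":-0.1,"ty":0.13,"tz":-12.4,"ax":0,"ay":0,"az":0}]' 30
python3 -m pendant '[{"jaw":-1,"tx":0,"ty":0,"tz":5,"ax":0,"ay":0,"az":0},{"jaw":-1,"tx":0,"ty":0,"tz":10,"ax":0,"ay":0,"az":0},{"jaw":-1,"tx":0.5,"ty":-5,"tz":10,"ax":0,"ay":0,"az":-10},{"jaw":-1,"tx":1,"ty":-10,"tz":10,"ax":0,"ay":0,"az":-20},{"jaw":-1,"tx":1.5,"ty":-15,"tz":10,"ax":0,"ay":0,"az":-24.5},{"jaw":-1,"tx":2,"ty":-20,"tz":10,"ax":0,"ay":0,"az":-24.5},{"jaw":-1,"tx":2.5,"ty":-25,"tz":10,"ax":0,"ay":0,"az":-24.5},{"jaw":-1,"tx":3.1,"ty":-29.7,"tz":8,"ax":0,"ay":0,"az":-24.5},{"jaw":-1,"tx":3.1,"ty":-29.7,"tz":6,"ax":0,"ay":0,"az":-24.5},{"jaw":-1,"tx":3.1,"ty":-29.7,"tz":6,"ax":0,"ay":0,"az":-24.5}]'
python3 -m pendant '[{"jaw":-1,"tx":0,"ty":0,"tz":0,"ax":0,"ay":0,"az":0},{"jaw":-1,"tx":0,"ty":0,"tz":0,"ax":0,"ay":0,"az":0}]'
```

```text
clock: 46.55
position: [0.5576, 0.4207, 0.0111]
ee_rot: [0.002, -0.147, 0.989, 0.001]
contact_force: [0.3, -1.3, 6.6]
width: 0.0169
gripper_force: 31.5
clock: 47.8
position: [0.586, 0.1225, 0.0679]
ee_rot: [-0.002, 0.067, 0.998, -0.0]
contact_force: [0.1, 0.1, 0.3]
width: 0.0168
gripper_force: 30.8
clock: 48.05
position: [0.5881, 0.1241, 0.0703]
ee_rot: [0.001, 0.066, 0.998, 0.0]
contact_force: [-0.4, 0.3, 0.5]
width: 0.0168
gripper_force: 30.8
```

Place it (a touch to −y), retreat towards the start side, and check all.

```bash
python3 -m pendant '[{"jaw":-1,"tx":-0.05,"ty":-0.1,"tz":-1.5,"ax":0,"ay":0,"az":0},{"jaw":-1,"tx":-0.05,"ty":-0.1,"tz":-2.5,"ax":0,"ay":0,"az":0},{"jaw":-1,"tx":-0.05,"ty":-0.1,"tz":-3.3,"ax":0,"ay":0,"az":0},{"jaw":-1,"tx":-0.05,"ty":-0.1,"tz":-3.6,"ax":0,"ay":0,"az":0},{"jaw":-1,"tx":-0.05,"ty":-0.1,"tz":-3.6,"ax":0,"ay":0,"az":0}]'
python3 -m pendant '[{"jaw":-0.4,"tx":0,"ty":0,"tz":0,"ax":0,"ay":0,"az":0},{"jaw":-0.4,"tx":0,"ty":0,"tz":0.1,"ax":0,"ay":0,"az":0},{"jaw":-0.4,"tx":0,"ty":0,"tz":2,"ax":0,"ay":0,"az":0},{"jaw":-0.4,"tx":0,"ty":0,"tz":6,"ax":0,"ay":0,"az":0},{"jaw":-0.4,"tx":0,"ty":0,"tz":12,"ax":0,"ay":0,"az":0},{"jaw":-0.4,"tx":-5,"ty":3,"tz":16,"ax":0,"ay":0,"az":0},{"jaw":-0.4,"tx":-10,"ty":8,"tz":20,"ax":0,"ay":0,"az":0},{"jaw":-0.4,"tx":-15,"ty":13,"tz":20,"ax":0,"ay":0,"az":0},{"jaw":-0.4,"tx":-20,"ty":18,"tz":20,"ax":0,"ay":0,"az":0},{"jaw":-0.4,"tx":-25,"ty":23,"tz":20,"ax":0,"ay":0,"az":0}]'
python3 -m pendant '[{"jaw":-0.4,"tx":-5,"ty":5,"tz":0,"ax":0,"ay":0,"az":0},{"jaw":-0.4,"tx":-10,"ty":10,"tz":0,"ax":0,"ay":0,"az":0},{"jaw":-0.4,"tx":-10,"ty":10,"tz":0,"ax":0,"ay":0,"az":0},{"jaw":-0.4,"tx":-10,"ty":10,"tz":0,"ax":0,"ay":0,"az":0}]'
python3 - <<'E'
from h import *
im=grab('top'); 
for s in sticks(im): 
    if s[2] is not None: print(*s)
P=cloud(im); X,Y,Z=P[...,0],P[...,1],P[...,2]
dark=im['pixels'].max(2)<70
for x,y in ((.5873,.123),(.5813,.0795),(.5755,.0358),(.57,-.0077),(.564,-.0515)):
    m=(abs(X-x)<.055)&(abs(Y-y)<.022)&dark&(Z>.034); print(m.sum(),rect(P[m][:,:2]) if m.sum()>5 else '',np.round(np.percentile(Z[m],[5,50,95]),4))
cv2.imwrite('pics/end.png',cv2.resize(im['pixels'][80:340,90:510],(800,495),interpolation=cv2.INTER_CUBIC))
u=(Z>.06)&(Z<.095)&(X>.5)&(X<.62)&(Y>-.4)&(Y<-.2); print('face',np.percentile(P[u][:,0],[2,50]))
E
```

```text
clock: 48.68
position: [0.5863, 0.1222, 0.0341]
ee_rot: [-0.001, 0.067, 0.998, -0.0]
contact_force: [-2.6, -0.5, 7.8]
width: 0.0169
gripper_force: 31.7
clock: 49.92
position: [0.3702, 0.3192, 0.2329]
ee_rot: [0.001, 0.067, 0.998, 0.001]
contact_force: [0.4, 0.4, -0.2]
width: 0.0259
gripper_force: 0.0
clock: 50.42
position: [0.271, 0.4182, 0.2323]
ee_rot: [0.0, 0.066, 0.998, -0.0]
contact_force: [1.0, -0.5, -0.0]
width: 0.0257
gripper_force: 0.0
[113. 138.] [803.9 553.7  71.9  17.7 -82. ] [796.4 548.   73.6  15.  -87.3] 0.041747819011478726
[269. 159.] [724.1 133.7  71.9  24.   -0.9] [737.5 132.3  49.1  21.6  -1. ] 0.013766148909671871
189 [591.2 120.2  78.7  39.7   8.6] [0.0357 0.0404 0.045 ]
189 [585.2  79.2  78.7  38.5   4.6] [0.0363 0.0408 0.0452]
188 [580.7  31.3  79.1  24.1 -11.1] [0.0365 0.0409 0.045 ]
190 [574.8  -1.2  81.5  38.2 -12.9] [0.036  0.0409 0.0458]
197 [560.5 -56.6  69.4  37.8   8.7] [0.036  0.0406 0.0453]
face [0.53218506 0.57487979]
```

View pics/end.png

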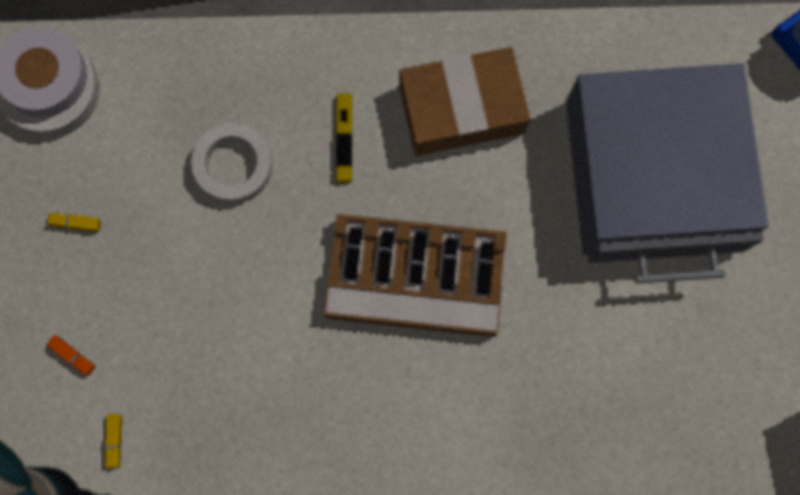

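```bash
python3 -c "
from rig import manip
print(manip.sign_off())"
```

```text
the job is handed in; nothing more can be done
None
```

I handed the job in at about 50 s: the strip is rubbed over its full length at about 7 N, the block stands upright in the shut drawer, and all five sticks lie flat in the pockets. The reel, cutter, carton and look-alikes weren't disturbed; the judge returned no score.

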